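# Hang the rinsed pail to drain on an S-hook

## Robot

A 6-joint arm with a two-finger parallel gripper is mounted at the origin on a cart in front of the work surface, level with it; the furniture and walls round the work are solid. World frame = base frame: x ahead of the robot, y to its left, z up, the work surface at z = 0. Lengths are in mm, angles in rad, forces in N, time in s.
With the tool pointing down it reaches from about 275 to 1000 mm from the base axis. Payload 8.4 kg.
Tool frame: the origin (TCP) lies midway between the tips of the shut fingers; the grasp point (between the pads) lies 19 mm behind it; z points along the fingers, y is the line along which they close (so a half turn about z gives the same grasp; the last joint's range is limited). The gripper opens to 85 mm and grips with 20 to 120 N. Pads are 22 mm wide; open, the fingers measure 114 mm over their backs; the gripper's body (76 mm by 85 mm) begins 54 mm behind the grasp point. The pads swing forward as they close: fully open they stand 13 mm farther back than shut.
Start: joints at [-1.336, 0.353, 1.633, -0, 1.155, -0.002], TCP at [146.619, -607.561, 231.281] pointing down, gripper open.
Joint ranges: [-2.63, 2.63], [-0.92, 2.1], [0.06, 2.66], [-1.3, 4.44], [0, 2.69], [-3.02, 3.02]. Speed limits (rad/s): [2.22, 2.22, 2.79, 3.14, 3.14, 3.14].

## Interface

Orientations are given as [roll, pitch, yaw] about the fixed x, y, z axes, in that order (R = Rz(yaw) Ry(pitch) Rx(roll)).
In Python, from rig import monitor, imaging, r gives the robot as it stands.
- The arm moves only by the tool drive_tool, never from a script. Its argument "plan" is a list of rows, each an object of numbers: "x", "y", "z": the shift along the tool's x, y, z in units of 50 mm (1.0 is 50 mm); "ax", "ay", "az": the turn, a rotation vector about the tool's x, y, z in units of 6 degrees (1.0 is 6 degrees); "hand": the finger opening in mm, from 0 to 85.4. In form: [{"x": .., "y": .., "z": .., "ax": .., "ay": .., "az": .., "hand": ..}, ...]. A call has 1 to 8 rows; each row is the pose to reach, as a shift and turn from the pose commanded when the call began, along the tool's axes at that moment; what a row does not reach only later rows make up. A row lasts 1/10 s, in which the tool goes at most 50 mm and 8.59 degrees, less where a joint would pass 70% of its speed; a pose out of reach is approached as far as the arm can. A call with a gripper value outside its range is refused whole. The fingers move at their own pace and stop on an object; "grip_force" is the grip in N (left out, the last holds). Time passes only in rows, so rows that repeat a pose let the fingers close. It gives the time, the measured TCP pose, the force, the opening and the grip force at its end, in the units of the state.
- monitor.sense(): the state, without advancing time (a new reading comes with each control period).
- imaging.grab_frame(name): name is "side" or "top" or "wrist"; returns the picture (384x512x3 uint8, red, green, blue); there is no depth.
- imaging.camera_info(name): a dict with "mtx" (3x3 intrinsics, pixels), "dist" ([k1, k2, p1, p2, k3] as OpenCV has them; the pictures are not rectified), "R" (3x3) and "t" (3): a world point X has camera coordinates R X + t. Camera axes: x right, y down, z forward; pixel columns grow to the right and rows downward; lengths in mm; the calibration is good to about 2 mm. A picture is of the moment at which its call begins: read the wrist's pose just before it. camera_info takes no time and is no camera call; for the wrist camera it gives the pose at the moment of the call.
- r.sign_off(): hands the job in; it is judged then, once.
The state is a dict: "clock": time; "qpos": joint angles; "qvel": joint speeds; "joint_efforts": joint torques, N m; "eef_pos": TCP position; "tcp_rot": TCP orientation; "contact_force": force on the tool from outside, world axes, zero at the start; "wrist_torque": the same for the moment, N m; "opening": opening from 0.0 (shut) to 1.0 (fully open); "grasp_force": force on a finger pad.
Only numpy, scipy, OpenCV 4.12 (cv2) and the standard library are available. Lean on these libraries where they do the work, as an engineer would, in place of code of your own. Each camera call takes 0.05 s, during which the arm holds its last target. There are 200 camera calls.

## Task

Take the S-hook from its wooden rest and hang it by its upper curl on the rail of the draining rack, above the middle of the drip tray, and let go of it. Then hang the copper pail by its wire bail in the lower curl of the hook, so that it hangs freely and level over the tray. Leave the two white-lidded jars, the little red enamel jar and the tub where they stand.

Things in the scene. Friction and masses are not known exactly. Their poses are not given: they have to be found in the camera images.
- rack: Draining rack, fixed: wooden base plate 10 mm thick (x -50..90, y +-180 mm) with an open steel drip tray (90 x 130 mm, rim at z 22 mm, centred on the origin), posts at x 60, y +-165 mm, a rail, and above it a shelf board: underside z 360 mm, front edge x -10 mm, so the tool must come tilted from the front. Origin on the bench below the rail's middle; x to the rack's back, y along the rail, z up.
- rail_mid (a point): Centre of the rail at the middle of its length, 275 mm above the bench; axes as the rack's. The rail is a 12 mm round steel bar along y, straight for 150 mm either side; its ends bend back to the posts.
- hook_rest: Dark wooden hook rest, fixed. Origin on the bench; x points from slot to post, z up. Block x -51..29, y +-22, 22 mm high, with an 8 mm slot (x -43..-6) for the hook's lower curl; behind it a 136 mm post, front face at x 13, with a 9 mm groove in which the upper curl leans (groove cheeks at z 101..135 reach forward to x 3, up to 12.5 mm either side). The hook lifts straight up out of it.
- hook: S-hook of 6 mm steel wire, 134 mm long, 70 g, in its own xz plane; z to the upper curl. Origin: centre of a red grip tab, 24 (x) by 20 (z) mm, that juts to -x from the shank; pinch its flat sides, which face +-y, 12 mm apart. The straight shank slants from (26, 0, -48) to (-2, 0, 52) mm. On the rest it leans 12 degrees, top towards the post. Hang it upright with its x to the rack's back.
- hook_top (a point): Centre of the upper curl, at (12, 0, 52) mm on the hook; axes as the hook's. The curl (inner radius 11 mm) opens downwards: shank on its -x side, tip on its +x side ending 7 mm below this centre. Hung, this centre is 5 mm below the rail's centre.
- hook_bottom (a point): Centre of the lower curl, at (12, 0, -48) mm on the hook; axes as the hook's. The curl (inner radius 11 mm) opens upwards: shank on its +x side, tip on its -x side ending 7 mm above this centre. The seated bail's wire centre is 8.5 mm below it. The hung hook can swing a little on the rail.
- pail: Open copper pail, 50 x 50 mm, 50 mm high, 130 g, with a stiff (not hinged) bail of 5 mm steel wire. Origin at the centre of its underside, z up. The bail stands in the pail's yz plane: legs at y = +-20.5 mm up to z = 85 mm, then it narrows to a peak at z = 120 mm. Grasp the pail's two flat sides that face +-y, 50 mm apart, near z = 30 mm. Half a turn about z makes no difference.
- bail_top (a point): Wire centre at the peak of the pail's bail, 120 mm above its underside; axes as the pail's.
- flux_tub: Square milky tub, 77 x 68 x 70 mm, loose bystander; origin at its underside.
- frit_jar_1: White-lidded round jar, 58 mm wide and high, loose bystander, left; origin at its underside.
- frit_jar_2: White-lidded round jar, 58 mm wide and high, loose bystander, right; origin at its underside.
- enamel_jar: Little red enamel jar, 34 mm wide, 26 mm high, loose bystander between hook rest and pail; origin at its underside.
Not all that is in view belongs to the job. Of the things like the pail, leave any that is green or turquoise; of the rest the larger one is meant.

How it is judged (in metres and radians):
On the way, in this order (a step that is already met when the one before it is completed fails the run):
1. the S-hook hangs by its upper curl on the rail, above the middle of the tray, let go (x of hook_top in the frame of rail_mid between -0.014 and 0.014 m and y of hook_top in the frame of rail_mid between -0.05 and 0.05 m and z of hook_top in the frame of rail_mid between -0.012 and 0.003 m and angle between hook's own z axis and vertical below 0.35 rad and contact force between hook and rack above 0.2 N and contact force between hook and the fingers below 0.05 N), for 0.3 s.
2. the pail hangs by its bail from the hook's lower curl, let go (all of step 1 and distance between bail_top and hook_bottom below 0.018 m and height (world z) of pail above 0.025 m and angle between pail's own z axis and vertical below 0.2 rad and contact force between pail and hook above 0.4 N and contact force between pail and the fingers below 0.05 N and contact force between pail and rack below 0.05 N), for 0.3 s.
At the end, for the whole second after the job is handed in: Hook upright within 20 deg, upper curl's centre within 14 mm across and 50 mm along of the rail's middle, 12 mm below to 3 mm above it; bail peak within 18 mm of the lower curl's centre; pail level within 11 deg, 25 mm clear of the bench, off the rack; both free of the fingers, under 40 mm/s (all of step 2 and linear speed of each of pail, hook below 0.04 m/s); the robot touches nothing.
It fails at once if a bystander (jar or tub) is shifted by more than 30 mm (distance of any of flux_tub, frit_jar_1, frit_jar_2, enamel_jar from where it was at the start of the episode above 0.03 m).
It also fails if it takes over 58 s, if anything falls off the work surface, if the arm or the gripper's body presses on something with over 40 N, if the wrist force passes 120 N, or if a joint passes its speed limit or range.

## Working session

There is one attempt and no reset: what is moved stays moved. The work goes in short steps, Python scripts to look and compute and a tool call to move; the robot and the scene stay as the last step left them, time stands still between calls to the robot, and variables do not carry over. Pictures are saved under pics/ and viewed, at most 10 in all, crops included, and the job is handed in when it is done.

Besides the shell and the picture viewer there is one more tool, called after "Call:" as name(argument=value, ...) on one line, values as JSON. drive_tool: Moves the arm, as the interface text tells. Its arguments: {"type":"object","properties":{"plan":{"type":"array","items":{"type":"object","properties":{"x":{"type":"number"},"y":{"type":"number"},"z":{"type":"number"},"ax":{"type":"number"},"ay":{"type":"number"},"az":{"type":"number"},"hand":{"type":"number"}}}},"grip_force":{"type":"number"}},"required":["plan"]}

```bash
ls; mkdir -p pics
python3 - <<'E'
from rig import monitor, imaging, r
import cv2,numpy as np
s=monitor.sense(); print({k:np.round(v,3).tolist() for k,v in s.items()})
a=[imaging.grab_frame(n) for n in("side","top")]
for n,i in zip(("side","top"),a):
    cv2.imwrite(f"pics/{n}0.png",i[...,::-1]); c=imaging.camera_info(n)
    print(n,{k:np.round(v,3).tolist() for k,v in c.items()}, np.round(-np.array(c['R']).T@c['t']))
E
python3 -c "
import cv2
for n in('side','top'):
    cv2.imwrite('pics/%sb.png'%n,cv2.resize(cv2.imread('pics/%s0.png'%n),(800,600),interpolation=cv2.INTER_CUBIC))"
```

```text
pics
{'clock': 0.0, 'qpos': [-1.336, 0.354, 1.634, -0.0, 1.155, -0.002], 'qvel': [0.0, 0.0, 0.001, -0.001, -0.003, 0.001], 'joint_efforts': [-0.002, -60.525, -34.207, -0.0, 0.009, 0.0], 'eef_pos': [146.481, -607.096, 230.56], 'tcp_rot': [-3.14, 0.0, 0.237], 'contact_force': [-0.362, 0.194, -0.273], 'wrist_torque': [0.059, 0.021, 0.01], 'grasp_force': 0.0, 'opening': 1.002}
side {'mtx': [[468.289, 0.0, 259.5], [0.0, 468.289, 197.109], [0.0, 0.0, 1.0]], 'dist': [-0.092, 0.0, 0.0, 0.0, 0.0], 'R': [[-0.856, -0.517, 0.01], [-0.288, 0.46, -0.84], [0.43, -0.722, -0.542]], 't': [436.657, 316.851, 1100.381]} [ -8. 875. 858.]
top {'mtx': [[413.485, 0.0, 252.777], [0.0, 413.485, 189.656], [0.0, 0.0, 1.0]], 'dist': [-0.027, 0.0, 0.0, 0.0, 0.0], 'R': [[-0.016, -1.0, 0.01], [-0.988, 0.015, -0.151], [0.151, -0.013, -0.988]], 't': [11.252, 541.303, 1376.18]} [ 327.   21. 1442.]
```

View pics/sideb.png

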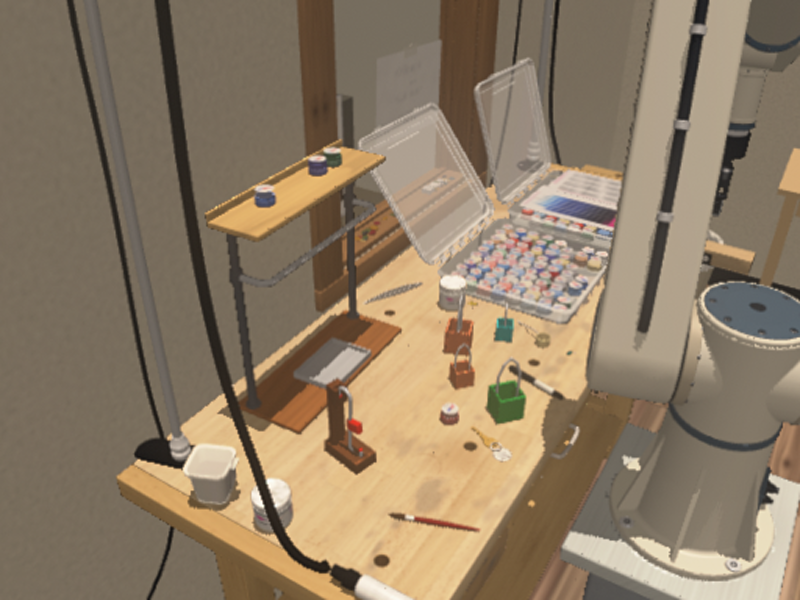

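View pics/topb.png

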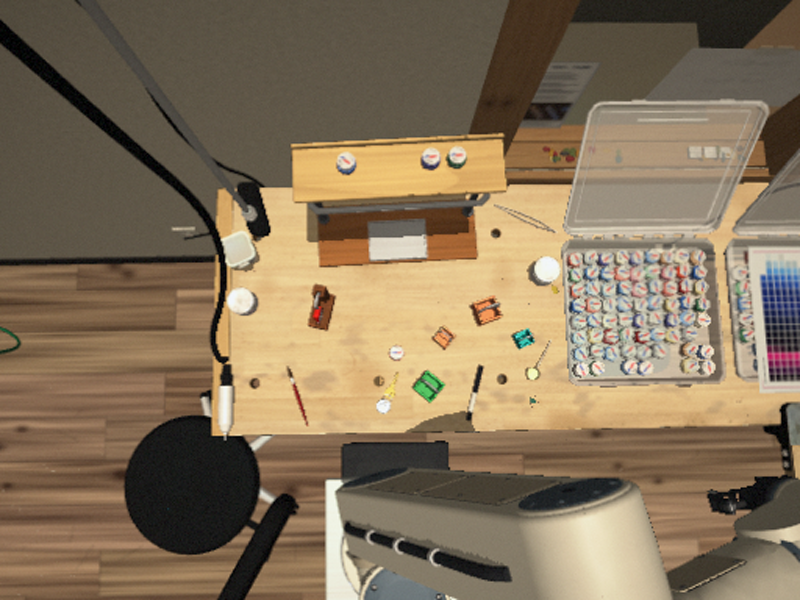

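The things like the pail, in the 800x600 top view:
- Large copper pail at (487,310)
- Small copper pail at (442,337)
- Green pail at (429,386)
- Turquoise pail at (524,338)

The one meant is the larger non-green one at (487,310), which is (458,335) in the side view. I'll confirm it in an enlarged crop and measure by colour masks.

```bash
cat > h.py <<'E'
from rig import monitor, imaging, r
import cv2,numpy as np
def ray(n,uv):
    c=imaging.camera_info(n) if isinstance(n,str) else n
    p=cv2.undistortPoints(np.array(uv,float).reshape(-1,1,2),np.array(c['mtx']),np.array(c['dist'])).reshape(-1,2)
    R=np.array(c['R']); d=np.c_[p,np.ones(len(p))]@R
    return -R.T@np.array(c['t']), d/np.linalg.norm(d,axis=1)[:,None]
def onz(n,uv,z):
    o,d=ray(n,uv); return o+d*((z-o[2])/d[:,2])[:,None]
def tri(n1,a,n2,b):
    o1,d1=ray(n1,a);o2,d2=ray(n2,b)
    out=[]
    for u,v in zip(d1,d2):
        s=np.linalg.lstsq(np.c_[u,-v],o2-o1,rcond=None)[0]
        p,q=o1+u*s[0],o2+v*s[1]; out.append(np.r_[(p+q)/2,np.linalg.norm(p-q)])
    return np.array(out)
def proj(n,X):
    c=imaging.camera_info(n) if isinstance(n,str) else n
    return cv2.projectPoints(np.array(X,float).reshape(-1,1,3),cv2.Rodrigues(np.array(c['R']))[0],np.array(c['t']),np.array(c['mtx']),np.array(c['dist']))[0].reshape(-1,2)
E
python3 - <<'E'
import cv2,numpy as np
from h import *
t=cv2.imread('pics/top0.png');s=cv2.imread('pics/side0.png')
T=cv2.resize(t[110:270,195:365],None,fx=3.5,fy=3.5,interpolation=cv2.INTER_CUBIC)
S=cv2.resize(s[120:310,130:330],None,fx=3,fy=3,interpolation=cv2.INTER_CUBIC)
cv2.imwrite('pics/topc.png',T);cv2.imwrite('pics/sidec.png',S)
for n,i in(('top',t),('side',s)):
    H=cv2.cvtColor(i,cv2.COLOR_BGR2HSV)
    for nm,lo,hi in(('red',(0,190,120),(4,255,255)),('copper',(5,140,60),(13,255,255)),('tray',(0,0,120),(180,25,200)),('dark',(3,100,20),(14,255,110))):
        m=cv2.inRange(H,lo,hi); k,l,st,ce=cv2.connectedComponentsWithStats(m)
        for j in range(1,k):
            if st[j,4]>25 and st[j,1]>95 and 130<st[j,0]<400: print(n,nm,st[j],ce[j].round(1))
E
```

```text
top red [200 196   6  10  28] [202.5 200.5]
top copper [ 204  133  101   38 1862] [253.5 151.4]
top copper [241 166  24   2  28] [253.8 166.8]
top copper [200 182   9   9  46] [204.2 185.6]
top copper [197 188  17  23 174] [206.5 200.5]
top copper [302 189  18  19 188] [310.5 198.8]
top copper [277 213  10  10  48] [282.5 216.8]
top tray [373 176  10  11  29] [378.2 180.6]
top tray [373 180  15  10  34] [382.  185.6]
top tray [393 184  11  14  49] [398.6 190.2]
top tray [366 198   8  16  37] [369.1 205.8]
top tray [396 221   9   8  27] [399.1 224.2]
top tray [365 222   9  11  26] [367.5 228.2]
top tray [380 222  16  10  32] [387.9 228.2]
top tray [243 365  33  19 353] [257.1 375.6]
top dark [342 114  15   4  27] [348.3 115.8]
top dark [ 203  133   97   21 1138] [251.  142.1]
top dark [201 184  11  14  58] [206.2 189.9]
top dark [301 195   7  13  31] [304.4 201.2]
top dark [378 275   9   5  30] [381.9 277. ]
top dark [324 289  51   5 119] [351.1 291.3]
top dark [294 290  29   2  37] [306.  290.3]
top dark [166 306  42  14 271] [186.1 310.7]
top dark [182 341  26   2  42] [195.5 341.6]
[... 426 characters left out ...]
34.6]
side tray [343 125  12  10  32] [348.2 128.5]
side tray [355 144   8   5  30] [358.5 146. ]
side tray [308 156   9  10  34] [311.4 160. ]
side tray [347 158  12   9  48] [353.1 161.7]
side tray [335 164   9  11  35] [339.9 167.7]
side tray [326 170  10  10  44] [330.8 173.9]
side tray [308 174  17  10  65] [316.3 177.3]
side tray [314 184  10   9  55] [318.2 188. ]
side tray [344 194   9   7  38] [348.  197.4]
side dark [198 122  20  35 287] [208.  139.8]
side dark [227 143  29  22  64] [240.5 153.6]
side dark [200 150  23  49 534] [210.6 176.4]
side dark [227 150  35  32 255] [243.5 164.7]
side dark [ 152  199   86   71 1323] [191.3 235.1]
side dark [208 245  32  58 550] [217.7 274.9]
```

View pics/topc.png

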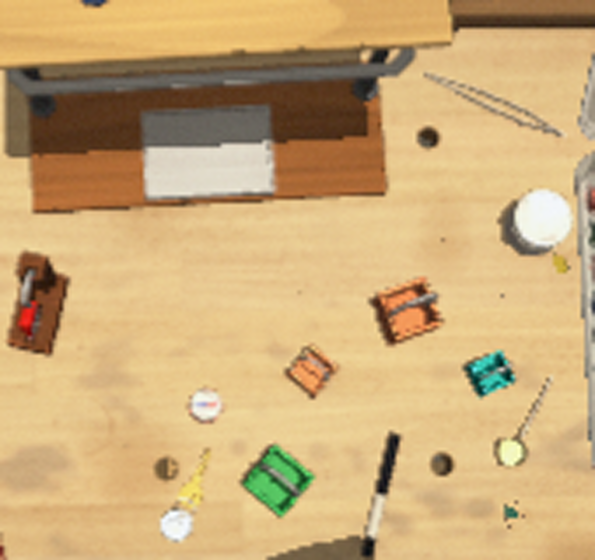

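View pics/sidec.png

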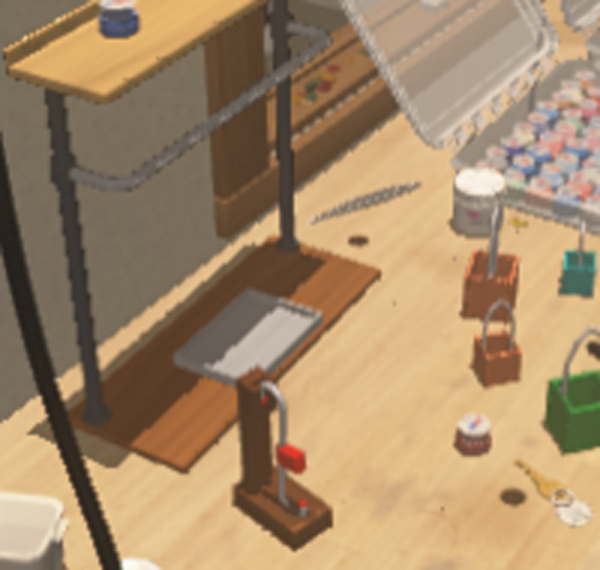

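The crop shows the larger copper pail at crop-top (408,310) and crop-side (491,283), clearly bigger than the copper one at (312,370), so that is the target. The hook's red tab is at (28,318) top and (291,458) side. The tray is at (208,153) in the top view.

Run:
```python
from h import *
np.set_printoptions(precision=1,suppress=True)
tc=lambda *p:np.array(p)/3.5+[195,110]-.36
sc=lambda *p:np.array(p)/3+[130,120]-.33
print('tab',tri('top',[[202.5,200.5]],'side',[[227.5,271.6]]))
b=onz('top',tc((33,212),(385,193)),10);d=b[1]-b[0];yaw=np.arctan2(d[0],-d[1]);print('base front',b,np.linalg.norm(d),yaw)
b=onz('side',sc((187,468),(380,270)),10);d=b[1]-b[0];print('base front side',b,np.linalg.norm(d),np.arctan2(d[0],-d[1]))
t=onz('top',tc((141,112),(145,200),(275,192),(270,106)),22);print('tray',t,t.mean(0))
t=onz('side',sc((176,358),(243,384),(323,313),(248,291)),22);print('tray side',t,t.mean(0))
print('rail top',onz('top',tc((100,88),(200,82),(300,76)),275))
# rail in side: intersect ray with z=275
print('rail side',onz('side',sc((140,181),(230,119),(310,63)),275))
print('rest block',onz('top',tc((8,345),(49,354),(68,275)),22))
print('rest side',onz('side',sc((296,531),(331,508),(235,488)),22))
t=cv2.imread('pics/top0.png');H=cv2.cvtColor(t,cv2.COLOR_BGR2HSV);m=cv2.inRange(H,(4,130,60),(14,255,255));m[:,:295]=0;m[:,325:]=0;m[:185]=0;m[212:]=0
R=cv2.minAreaRect(cv2.findNonZero(m));print(R);print('pail rim',onz('top',cv2.boxPoints(R),50),onz('top',[R[0]],45))
print('bail', tri('top',tc((430,296)),'side',sc((496,203))))
print('small',onz('top',tc((312,372)),30),'red jar',onz('top',tc((206,405)),26),'green',onz('top',tc((277,480)),30),'teal',onz('top',tc((490,373)),30),'jarR',onz('top',tc((542,218)),58),'jarL',onz('top',[[153,192]],58),'tub',onz('top',[[151,160]],70))
c=imaging.camera_info('wrist');R=np.array(c['R']);print('cam',np.array(c['mtx']),-R.T@c['t'],R)
```

```text
tab [[501.  170.3  80.5   1.2]]
base front [[ 618.1  173.    10. ]
 [ 632.6 -182.8   10. ]] 356.090986887974 0.04074255481591593
base front side [[ 617.3  169.6   10. ]
 [ 634.6 -185.8   10. ]] 355.8512303775042 0.0485662929924837
tray [[717.   62.9  22. ]
 [626.2  59.8  22. ]
 [632.6 -70.6  22. ]
 [721.5 -67.7  22. ]] [674.3  -3.9  22. ]
tray side [[713.7  61.8  22. ]
 [635.5  59.5  22. ]
 [634.1 -74.9  22. ]
 [720.7 -65.9  22. ]] [676.   -4.9  22. ]
rail top [[668.7  89.3 275. ]
 [672.7   5.9 275. ]
 [676.8 -77.6 275. ]]
rail side [[ 665.6  139.9  275. ]
 [ 667.1   15.7  275. ]
 [ 670.  -113.9  275. ]]
rest block [[482.5 196.2  22. ]
 [473.  155.8  22. ]
 [551.4 136.9  22. ]]
rest side [[484.6 192.6  22. ]
 [474.8 154.5  22. ]
 [558.  177.7  22. ]]
((310.6499938964844, 198.4499969482422), (15.17893123626709, 16.127614974975586), 71.56504821777344)
pail rim [[ 523.4 -159.7   50. ]
 [ 540.2 -212.7   50. ]
 [ 490.4 -227.1   50. ]
 [ 473.8 -174.4   50. ]] [[ 507.5 -194.2   45. ]]
bail [[ 510.9 -204.5  124.9    0.6]]
small [[ 450.5 -102.    30. ]] red jar [[420.2   2.2  26. ]] green [[346.3 -65.3  30. ]] teal [[ 446.7 -276.8   30. ]] jarR [[ 595.3 -329.    58. ]] jarL [[535.8 340.4  58. ]] tub [[643.8 346.7  70. ]]
cam [[342.9   0.  255.7]
 [  0.  342.9 188.9]
 [  0.    0.    1. ]] [ 226.9 -588.2  373.4] [[ 0.2 -1.  -0. ]
 [-0.9 -0.2  0.3]
 [-0.3 -0.1 -0.9]]
```

The target pail is confirmed. My estimates so far:

| Item | Position (mm) | Yaw (rad) |
|---|---|---|
| Rail middle | (673,-4.5) | 0.045 |
| Hook tab | (501,170,80) | -0.235 |
| Pail | (507,-194) | about 0.29 |

Next I'll add a planner helper and plan the first move.

```bash
cat >> h.py <<'E'
from scipy.spatial.transform import Rotation as Ro
def frame(psi,a):
    "tool x up-forward, y to the right, z forward-down; a degrees below level"
    a=np.radians(a);u=np.array([np.cos(psi),np.sin(psi),0]);k=np.array([0,0,1.])
    z=u*np.cos(a)-k*np.sin(a);x=u*np.sin(a)+k*np.cos(a);return np.c_[x,np.cross(z,x),z]
def step(R,g,back=0):
    "row values to bring the grasp point to g (less back along tool z) with tool axes R"
    s=monitor.sense();p=np.array(s['eef_pos']);C=Ro.from_euler('xyz',s['tcp_rot']).as_matrix()
    T=np.array(g)+R[:,2]*(19-back)
    d=C.T@(T-p)/50;w=np.degrees(Ro.from_matrix(C.T@R).as_rotvec())/6
    print('move x %.3f y %.3f z %.3f ax %.3f ay %.3f az %.3f'%(*d,*w),'|mm %.0f deg %.0f'%(np.linalg.norm(d)*50,np.linalg.norm(w)*6),'TCP->',T.round(1))
E
python3 - <<'E'
from h import *
step(frame(-.235,54),[501,170,82],110)
step(frame(0.03,65),[440,-60,300],0)
E
```

```text
move x 9.585 y -13.930 z 1.517 ax -1.426 ay 5.890 az 4.352 |mm 849 deg 45 TCP-> [449.  182.5 155.6]
move x 8.430 y -9.229 z -1.032 ax -0.442 ay 4.153 az 1.941 |mm 627 deg 28 TCP-> [448.  -59.8 282.8]
```

Call:
drive_tool(plan=[{"x":8.43,"y":-9.23,"z":-1.03,"ax":-0.44,"ay":4.15,"az":1.94,"hand":40},{"x":8.43,"y":-9.23,"z":-1.03,"ax":-0.44,"ay":4.15,"az":1.94,"hand":40},{"x":8.43,"y":-9.23,"z":-1.03,"ax":-0.44,"ay":4.15,"az":1.94,"hand":40},{"x":8.43,"y":-9.23,"z":-1.03,"ax":-0.44,"ay":4.15,"az":1.94,"hand":40},{"x":8.43,"y":-9.23,"z":-1.03,"ax":-0.44,"ay":4.15,"az":1.94,"hand":40},{"x":8.43,"y":-9.23,"z":-1.03,"ax":-0.44,"ay":4.15,"az":1.94,"hand":40},{"x":8.43,"y":-9.23,"z":-1.03,"ax":-0.44,"ay":4.15,"az":1.94,"hand":40},{"x":8.43,"y":-9.23,"z":-1.03,"ax":-0.44,"ay":4.15,"az":1.94,"hand":40}])

```text
clock: 0.9
eef_pos: [339.1, -256.7, 264.2]
tcp_rot: [3.141, -0.437, 0.029]
contact_force: [1.0, -0.8, -0.3]
opening: 0.467
grasp_force: 0.0
```

Run:
```python
from h import *
s=monitor.sense();print(s['clock'],np.round(s['qpos'],2),np.round(s['eef_pos']),np.round(s['tcp_rot'],2),s['opening'])
step(frame(-.235,54),[501,170,82],110)
```

```text
0.9 [-0.93 -0.15  2.2   0.47  0.88  0.35] [ 339. -257.  264.] [ 3.14 -0.44  0.03] 0.46668879259227675
move x 1.305 y -8.717 z 2.997 ax -1.274 ay 1.818 az 2.177 |mm 465 deg 19 TCP-> [449.  182.5 155.6]
```

Call:
drive_tool(plan=[{"x":1.3,"y":-8.72,"z":3.0,"ax":-1.27,"ay":1.82,"az":2.18,"hand":40},{"x":1.3,"y":-8.72,"z":3.0,"ax":-1.27,"ay":1.82,"az":2.18,"hand":40},{"x":1.3,"y":-8.72,"z":3.0,"ax":-1.27,"ay":1.82,"az":2.18,"hand":40},{"x":1.3,"y":-8.72,"z":3.0,"ax":-1.27,"ay":1.82,"az":2.18,"hand":40},{"x":1.3,"y":-8.72,"z":3.0,"ax":-1.27,"ay":1.82,"az":2.18,"hand":40},{"x":1.3,"y":-8.72,"z":3.0,"ax":-1.27,"ay":1.82,"az":2.18,"hand":40},{"x":1.3,"y":-8.72,"z":3.0,"ax":-1.27,"ay":1.82,"az":2.18,"hand":40},{"x":1.3,"y":-8.72,"z":3.0,"ax":-1.27,"ay":1.82,"az":2.18,"hand":40}])

```text
clock: 1.7
eef_pos: [382.9, -63.2, 204.5]
tcp_rot: [3.128, -0.607, -0.235]
contact_force: [0.7, -1.3, -1.0]
opening: 0.469
grasp_force: 0.0
```

Call:
drive_tool(plan=[{"x":0,"hand":40}])

```text
invalid input
```

Run:
```python
from h import *
s=monitor.sense();print(s['clock'],np.round(s['qpos'],2),np.round(s['eef_pos'],1),np.round(s['tcp_rot'],3),s['opening'])
c=imaging.camera_info('wrist');w=imaging.grab_frame('wrist');np.save('w1.npy',w)
cv2.imwrite('pics/w1.png',cv2.resize(w[...,::-1],(800,600)))
step(frame(-.235,54),[501,170,82],110)
step(frame(-.235,54),[501,170,82],0)
H=cv2.cvtColor(w,cv2.COLOR_RGB2HSV);m=cv2.inRange(H,(0,190,100),(4,255,255))|cv2.inRange(H,(175,190,100),(180,255,255))
k,l,st,ce=cv2.connectedComponentsWithStats(m)
for j in range(1,k):
    if st[j,4]>60: print(st[j],ce[j].round(1),onz(c,[ce[j]],80).round(1))
print('expected tab px',proj(c,[[501,170.3,80.5]]))
```

```text
1.7 [-0.08 -0.28  2.52 -0.35  0.31  2.03] [382.9 -63.2 204.5] [ 3.128 -0.607 -0.235] 0.46919812659924126
move x -0.469 y -5.076 z 0.805 ax 0.132 ay 0.202 az -0.064 |mm 258 deg 1 TCP-> [449.  182.5 155.6]
move x -0.422 y -5.107 z 3.005 ax 0.132 ay 0.202 az -0.064 |mm 297 deg 1 TCP-> [511.9 167.4  66.6]
expected tab px [[-19.29082334 200.55996374]]
```

View pics/w1.png

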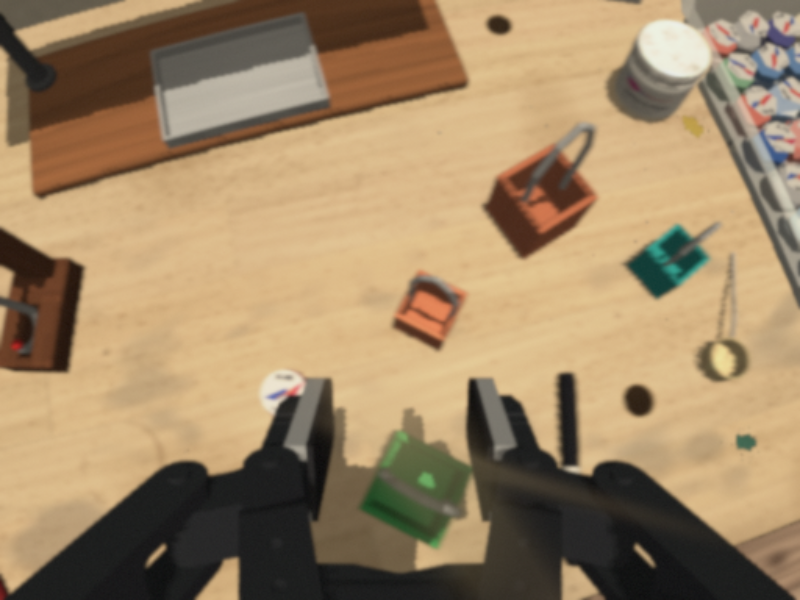

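This wrist view shows the arm only part-way. The tray is at (240,80), the large pail at (545,195) and the rest at the left edge (40,310). I'll carry on.

Call:
drive_tool(plan=[{"x":-0.47,"y":-5.08,"z":0.8,"ax":0.13,"ay":0.2,"az":-0.06,"hand":40},{"x":-0.47,"y":-5.08,"z":0.8,"ax":0.13,"ay":0.2,"az":-0.06,"hand":40},{"x":-0.47,"y":-5.08,"z":0.8,"ax":0.13,"ay":0.2,"az":-0.06,"hand":40},{"x":-0.47,"y":-5.08,"z":0.8,"ax":0.13,"ay":0.2,"az":-0.06,"hand":40},{"x":-0.47,"y":-5.08,"z":0.8,"ax":0.13,"ay":0.2,"az":-0.06,"hand":40},{"x":-0.47,"y":-5.08,"z":0.8,"ax":0.13,"ay":0.2,"az":-0.06,"hand":40},{"x":-0.47,"y":-5.08,"z":0.8,"ax":0.13,"ay":0.2,"az":-0.06,"hand":40},{"x":-0.47,"y":-5.08,"z":0.8,"ax":0.13,"ay":0.2,"az":-0.06,"hand":40}])

```text
clock: 2.55
eef_pos: [460.5, 155.4, 195.6]
tcp_rot: [3.14, -0.568, -0.201]
contact_force: [0.3, -1.5, 0.2]
opening: 0.47
grasp_force: 0.0
```

Run:
```python
from h import *
s=monitor.sense();print(s['clock'],np.round(s['qpos'],2),np.round(s['qvel'],2),np.round(s['eef_pos'],1),np.round(s['tcp_rot'],3),s['opening'])
c=imaging.camera_info('wrist');w=imaging.grab_frame('wrist')
cv2.imwrite('pics/w2.png',cv2.resize(w[...,::-1],(800,600)))
step(frame(-.235,54),[501,170,82],0)
H=cv2.cvtColor(w,cv2.COLOR_RGB2HSV);m=cv2.inRange(H,(0,190,100),(4,255,255))|cv2.inRange(H,(175,190,100),(180,255,255))
k,l,st,ce=cv2.connectedComponentsWithStats(m)
for j in range(1,k):
    if st[j,4]>60: print(st[j],ce[j].round(1),onz(c,[ce[j]],80).round(1))
print('expected tab px',proj(c,[[501,170.3,80.5]]))
```

```text
2.55 [ 0.6   0.03  2.29 -0.81  0.56  3.01] [ 0.29  0.38 -0.37  0.22  0.16  0.  ] [460.5 155.4 195.6] [ 3.14  -0.568 -0.201] 0.46986927712260573
move x -0.606 y -0.381 z 2.681 ax -0.196 ay 0.570 az 0.267 |mm 139 deg 4 TCP-> [511.9 167.4  66.6]
expected tab px [[228.30921892 219.91800379]]
```

View pics/w2.png

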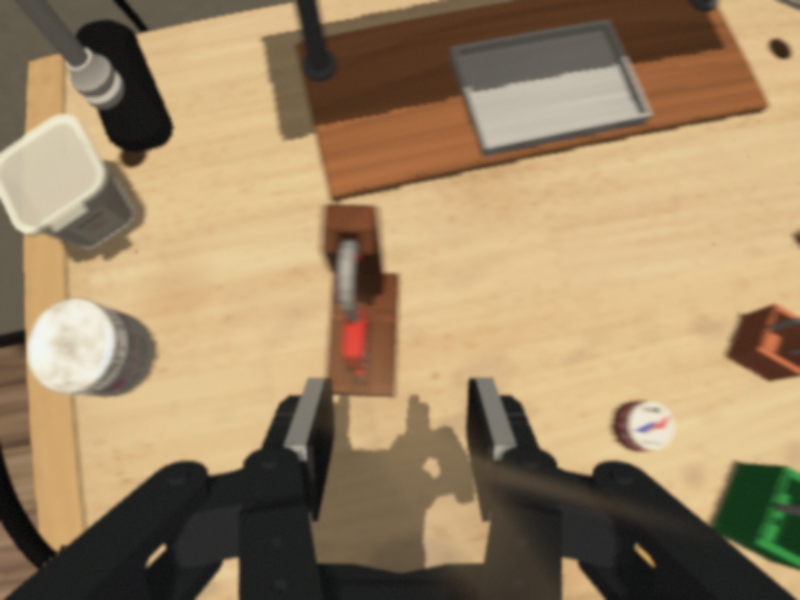

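The tab is centred near (353,340) and the rest is in line, but q6 is at its limit (3.01). I'll flip the tool half a turn about its axis, which gives the same grasp.

Call:
drive_tool(plan=[{"az":-11,"hand":40},{"az":-11,"hand":40},{"az":-11,"hand":40},{"az":-11,"hand":40},{"az":-11,"hand":40},{"az":-11,"hand":40},{"az":-11,"hand":40},{"az":-11,"hand":40}])

```text
invalid input
```

Call:
drive_tool(plan=[{"az":-11,"hand":40},{"az":-11,"hand":40},{"az":-11,"hand":40},{"az":-11,"hand":40},{"az":-11,"hand":40},{"az":-11,"hand":40},{"az":-11,"hand":40},{"az":-11,"hand":40}])

```text
invalid input
```

```bash
cat >> h.py <<'E'
F=np.diag([-1,-1,1.])
def st():
    s=monitor.sense();print(round(s['clock'],2),'q',np.round(s['qpos'],2),np.round(s['eef_pos'],1),np.round(s['tcp_rot'],3),'op %.3f gf %.1f'%(s['opening'],s['grasp_force']),'F',np.round(s['contact_force'],1))
E
python3 - <<'E'
from h import *
st()
step(frame(-.235,54)@F,[501,170,82],80)
E
```

```text
2.6 q [ 0.6   0.03  2.28 -0.81  0.56  3.01] [462.3 157.9 195.9] [-3.14  -0.569 -0.201] op 0.471 gf 0.0 F [2.  3.  0.9]
move x -0.701 y -0.415 z 1.084 ax -0.887 ay -0.306 az -29.718 |mm 68 deg 178 TCP-> [466.1 178.3 131.4]
```

Call:
drive_tool(plan=[{"x":0,"y":0,"z":0,"ax":0,"ay":0,"az":-11,"hand":40},{"x":0,"y":0,"z":0,"ax":0,"ay":0,"az":-11,"hand":40},{"x":0,"y":0,"z":0,"ax":0,"ay":0,"az":-11,"hand":40},{"x":0,"y":0,"z":0,"ax":0,"ay":0,"az":-11,"hand":40},{"x":0,"y":0,"z":0,"ax":0,"ay":0,"az":-11,"hand":40},{"x":0,"y":0,"z":0,"ax":0,"ay":0,"az":-11,"hand":40},{"x":0,"y":0,"z":0,"ax":0,"ay":0,"az":-11,"hand":40},{"x":0,"y":0,"z":0,"ax":0,"ay":0,"az":-11,"hand":40}])

```text
clock: 3.4
eef_pos: [459.1, 152.3, 194.7]
tcp_rot: [2.612, -0.215, 1.013]
contact_force: [0.6, -0.3, 0.1]
opening: 0.471
grasp_force: 0.0
```

Call:
drive_tool(plan=[{"x":0,"y":0,"z":0,"ax":0,"ay":0,"az":-11,"hand":40},{"x":0,"y":0,"z":0,"ax":0,"ay":0,"az":-11,"hand":40},{"x":0,"y":0,"z":0,"ax":0,"ay":0,"az":-11,"hand":40},{"x":0,"y":0,"z":0,"ax":0,"ay":0,"az":-11,"hand":40},{"x":0,"y":0,"z":0,"ax":0,"ay":0,"az":-11,"hand":40},{"x":0,"y":0,"z":0,"ax":0,"ay":0,"az":-11,"hand":40},{"x":0,"y":0,"z":0,"ax":0,"ay":0,"az":-11,"hand":40},{"x":0,"y":0,"z":0,"ax":0,"ay":0,"az":-11,"hand":40}])

```text
clock: 4.2
eef_pos: [459.1, 152.2, 194.7]
tcp_rot: [2.703, 0.373, 2.022]
contact_force: [0.0, -0.2, 0.5]
opening: 0.468
grasp_force: 0.0
```

Run:
```python
from h import *
st()
step(frame(-.235,54)@F,[501,170,82],80)
```

```text
4.2 q [ 0.59  0.02  2.29 -0.81  0.56  0.7 ] [459.1 152.2 194.7] [2.703 0.373 2.022] op 0.468 gf 0.0 F [ 0.  -0.2  0.5]
move x 0.842 y -0.118 z 1.084 ax -0.104 ay -0.604 az -7.683 |mm 69 deg 46 TCP-> [466.1 178.3 131.4]
```

Call:
drive_tool(plan=[{"x":0.84,"y":-0.12,"z":1.08,"ax":-0.1,"ay":-0.6,"az":-7.68,"hand":40},{"x":0.84,"y":-0.12,"z":1.08,"ax":-0.1,"ay":-0.6,"az":-7.68,"hand":40},{"x":0.84,"y":-0.12,"z":1.08,"ax":-0.1,"ay":-0.6,"az":-7.68,"hand":40},{"x":0.84,"y":-0.12,"z":1.08,"ax":-0.1,"ay":-0.6,"az":-7.68,"hand":40},{"x":0.84,"y":-0.12,"z":1.08,"ax":-0.1,"ay":-0.6,"az":-7.68,"hand":40},{"x":0.84,"y":-0.12,"z":1.08,"ax":-0.1,"ay":-0.6,"az":-7.68,"hand":40},{"x":0.84,"y":-0.12,"z":1.08,"ax":-0.1,"ay":-0.6,"az":-7.68,"hand":40},{"x":0.84,"y":-0.12,"z":1.08,"ax":-0.1,"ay":-0.6,"az":-7.68,"hand":40}])

```text
clock: 5.0
eef_pos: [466.5, 178.7, 131.8]
tcp_rot: [3.136, 0.628, 2.896]
contact_force: [-0.7, 0.2, 0.1]
opening: 0.468
grasp_force: 0.0
```

Run:
```python
from h import *
st()
c=imaging.camera_info('wrist');w=imaging.grab_frame('wrist');H=cv2.cvtColor(w,cv2.COLOR_RGB2HSV)
cv2.imwrite('pics/w3.png',cv2.resize(w[...,::-1],(800,600)))
m=cv2.inRange(H,(0,170,80),(5,255,255))|cv2.inRange(H,(174,170,80),(180,255,255))
k,l,S,ce=cv2.connectedComponentsWithStats(m)
for j in range(1,k):
    if S[j,4]>80: print(S[j],ce[j].round(1),'r',cv2.minAreaRect(cv2.findNonZero((l==j).astype(np.uint8))))
print('expected tab px',proj(c,[[501,170.3,80.5]]))
step(frame(-.235,54)@F,[501,170,82],0)
```

```text
5.0 q [ 0.69  0.21  2.33 -1.23  0.52  0.44] [466.5 178.7 131.8] [3.136 0.628 2.896] op 0.468 gf 0.0 F [-0.7  0.2  0.1]
[245 179  21  41 732] [254.9 198.6] r ((255.0, 199.0), (40.0, 20.0), 90.0)
expected tab px [[254.95670743 204.88379392]]
move x 0.012 y -0.011 z 1.605 ax -0.002 ay 0.001 az -0.084 |mm 80 deg 1 TCP-> [511.9 167.4  66.6]
```

View pics/w3.png

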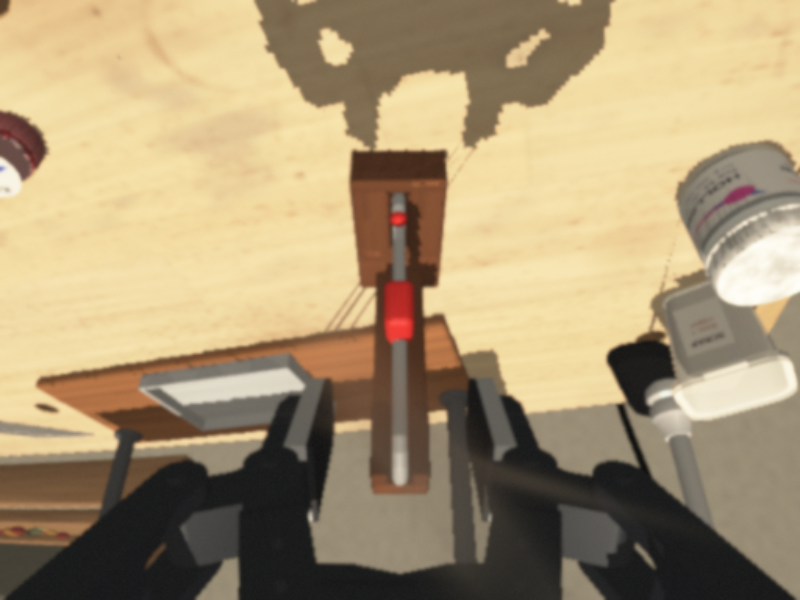

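The hook, tab at (399,310), is exactly centred between the fingers and in line. q4 is near its limit, so I'll steepen the tilt to 60° and go in.

Run:
```python
from h import *
step(frame(-.235,60)@F,[498,170.7,82],50)
step(frame(-.235,60)@F,[498,170.7,82],0)
```

```text
move x -0.003 y -0.011 z 0.572 ax 0.002 ay 1.001 az -0.084 |mm 29 deg 6 TCP-> [482.9 174.3 108.8]
move x 0.102 y -0.012 z 1.567 ax 0.002 ay 1.001 az -0.084 |mm 78 deg 6 TCP-> [507.2 168.5  65.5]
```

Call:
drive_tool(plan=[{"x":0,"y":-0.01,"z":0.3,"ax":0,"ay":1.0,"az":0,"hand":40},{"x":0,"y":-0.01,"z":0.57,"ax":0,"ay":1.0,"az":0,"hand":40},{"x":0.05,"y":-0.01,"z":0.9,"ax":0,"ay":1.0,"az":0,"hand":40},{"x":0.08,"y":-0.01,"z":1.2,"ax":0,"ay":1.0,"az":0,"hand":40},{"x":0.1,"y":-0.01,"z":1.4,"ax":0,"ay":1.0,"az":0,"hand":40},{"x":0.1,"y":-0.01,"z":1.57,"ax":0,"ay":1.0,"az":0,"hand":40},{"x":0.1,"y":-0.01,"z":1.57,"ax":0,"ay":1.0,"az":0,"hand":40},{"x":0.1,"y":-0.01,"z":1.57,"ax":0,"ay":1.0,"az":0,"hand":40}])

```text
clock: 5.85
eef_pos: [507.4, 168.6, 65.5]
tcp_rot: [3.137, 0.524, 2.898]
contact_force: [-0.1, -0.4, -0.9]
opening: 0.47
grasp_force: 0.0
```

Run:
```python
from h import *
st()
step(frame(-.235,60)@F,[498,170.7,82],0)
c=imaging.camera_info('wrist');w=imaging.grab_frame('wrist');H=cv2.cvtColor(w,cv2.COLOR_RGB2HSV)
m=cv2.inRange(H,(0,170,80),(5,255,255))|cv2.inRange(H,(174,170,80),(180,255,255))
k,l,S,ce=cv2.connectedComponentsWithStats(m)
for j in range(1,k):
    if S[j,4]>80: print(S[j],ce[j].round(1))
```

```text
5.85 q [ 0.55  0.38  2.25 -1.26  0.38  0.39] [507.4 168.6  65.5] [3.137 0.524 2.898] op 0.470 gf 0.0 F [-0.1 -0.4 -0.9]
move x 0.001 y -0.003 z -0.002 ax 0.004 ay 0.002 az -0.074 |mm 0 deg 0 TCP-> [507.2 168.5  65.5]
[247 176  16  11 152] [254.8 180.9]
[ 242  241   27   56 1273] [255.8 268.8]
```

Call:
drive_tool(grip_force=40, plan=[{"x":0,"y":0,"z":0,"ax":0,"ay":0,"az":0,"hand":0},{"x":0,"y":0,"z":0,"ax":0,"ay":0,"az":0,"hand":0},{"x":0,"y":0,"z":0,"ax":0,"ay":0,"az":0,"hand":0},{"x":0,"y":0,"z":0,"ax":0,"ay":0,"az":0,"hand":0},{"x":0,"y":0,"z":0,"ax":0,"ay":0,"az":0,"hand":0},{"x":0,"y":0,"z":0,"ax":0,"ay":0,"az":0,"hand":0}])

```text
clock: 6.5
eef_pos: [507.5, 169.2, 65.8]
tcp_rot: [3.136, 0.525, 2.898]
contact_force: [-3.5, 0.8, 5.9]
opening: 0.129
grasp_force: 43.2
```

Call:
drive_tool(plan=[{"x":-0.1,"y":0,"z":-0.17,"ax":0,"ay":0,"az":0,"hand":0},{"x":-0.3,"y":0,"z":-0.52,"ax":0,"ay":0,"az":0,"hand":0},{"x":-0.5,"y":0,"z":-0.87,"ax":0,"ay":0,"az":0,"hand":0},{"x":-0.7,"y":0,"z":-1.21,"ax":0,"ay":0,"az":0,"hand":0},{"x":-0.9,"y":0,"z":-1.56,"ax":0,"ay":0,"az":0,"hand":0},{"x":-1.1,"y":0,"z":-1.91,"ax":0,"ay":0,"az":0,"hand":0},{"x":-1.1,"y":0,"z":-1.91,"ax":0,"ay":0,"az":0,"hand":0}])

```text
clock: 7.2
eef_pos: [508.3, 169.2, 178.1]
tcp_rot: [3.133, 0.527, 2.897]
contact_force: [0.5, 0.6, -0.4]
opening: 0.131
grasp_force: 42.2
```

Run:
```python
from h import *
st()
```

```text
7.2 q [ 0.55  0.14  2.19 -0.75  0.54 -0.19] [508.3 169.2 178.1] [3.133 0.527 2.897] op 0.131 gf 42.2 F [ 0.5  0.6 -0.4]
```

Hook is lifted and held. Next I stage it upright in front of the rail.

```bash
cat >> h.py <<'E'
RAIL=np.array([672.8,-4.5,275.]);RY=.045
u=np.array([np.cos(RY),np.sin(RY),0]);v=np.array([-np.sin(RY),np.cos(RY),0]);k=np.array([0,0,1.])
def W(x,y,z): return RAIL+u*x+v*y+k*z
def hookg(x,z,y=0): # grasp point with hook_top at rail-frame x,z
    return W(x-12-3.1,y,z-52+1.1)
E
python3 - <<'E'
from h import *
step(frame(-.235,60)@F,np.array([508.3,169.2,218])-19*frame(-.235,60)[:,2])
step(frame(RY,48)@F,hookg(-75,32))
E
```

```text
move x -0.401 y 0.006 z -0.689 ax 0.033 ay 0.032 az -0.081 |mm 40 deg 1 TCP-> [508.3 169.2 218. ]
move x -2.847 y -3.016 z 0.154 ax -1.554 ay -1.945 az -2.248 |mm 208 deg 20 TCP-> [595.5  -8.  242. ]
```

Call:
drive_tool(plan=[{"x":-0.4,"y":0,"z":-0.69,"ax":0,"ay":0,"az":0,"hand":0},{"x":-0.9,"y":-0.6,"z":-0.55,"ax":-0.4,"ay":-0.5,"az":-0.6,"hand":0},{"x":-1.4,"y":-1.2,"z":-0.35,"ax":-0.8,"ay":-1.0,"az":-1.2,"hand":0},{"x":-1.9,"y":-1.8,"z":-0.2,"ax":-1.2,"ay":-1.5,"az":-1.7,"hand":0},{"x":-2.4,"y":-2.4,"z":0,"ax":-1.55,"ay":-1.95,"az":-2.25,"hand":0},{"x":-2.85,"y":-3.02,"z":0.15,"ax":-1.55,"ay":-1.95,"az":-2.25,"hand":0},{"x":-2.85,"y":-3.02,"z":0.15,"ax":-1.55,"ay":-1.95,"az":-2.25,"hand":0},{"x":-2.85,"y":-3.02,"z":0.15,"ax":-1.55,"ay":-1.95,"az":-2.25,"hand":0}])

```text
clock: 8.0
eef_pos: [578.2, 23.2, 230.5]
tcp_rot: [3.126, 0.699, -3.112]
contact_force: [0.0, 0.1, -0.6]
opening: 0.127
grasp_force: 42.2
```

Run:
```python
from h import *
st()
step(frame(RY,48)@F,hookg(-75,32))
s=imaging.grab_frame('side');w=imaging.grab_frame('wrist')
S=s[90:240,180:330,::-1]
cv2.imwrite('pics/s4.png',np.hstack([cv2.resize(S,(450,450),interpolation=cv2.INTER_CUBIC),cv2.resize(w[:,100:400,::-1],(350,450))]))
# predicted hook points in side crop
H=W(-87,0,32-52)
for nm,p in (('tab',(0,0)),('top',(12,52)),('toppeak',(12,69)),('tip',(26,45)),('bot',(12,-48)),('botlow',(12,-65))):
    print(nm,((proj('side',[H+u*p[0]+k*p[1]])[0]-[180,90])*3).round())
print('rail',[((proj('side',[W(0,y,0)])[0]-[180,90])*3).round() for y in(-100,0,100)])
```

```text
8.0 q [ 0.03  0.04  2.25  0.11  0.16 -1.69] [578.2  23.2 230.5] [ 3.126  0.699 -3.112] op 0.127 gf 42.2 F [ 0.   0.1 -0.6]
move x -0.397 y -0.634 z 0.025 ax 0.057 ay -0.327 az -0.113 |mm 37 deg 2 TCP-> [595.5  -8.  242. ]
tab [172. 241.]
top [159. 184.]
toppeak [159. 166.]
tip [145. 188.]
bot [161. 284.]
botlow [162. 301.]
rail [array([147., 154.]), array([ 88., 197.]), array([ 21., 246.])]
```

View pics/s4.png

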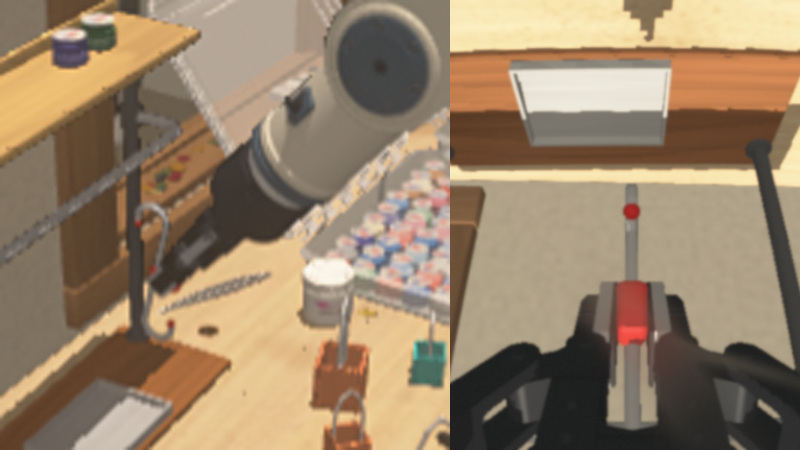

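The hook is held and hanging in the plane. Its painted tips show at crop (138,222) and (170,325), and the pinch is centred. I'll finish staging and measure the tips by rays onto the hook's plane.

Call:
drive_tool(plan=[{"x":-0.4,"y":-0.63,"z":0.02,"ax":0.06,"ay":-0.33,"az":-0.11,"hand":0},{"x":-0.4,"y":-0.63,"z":0.02,"ax":0.06,"ay":-0.33,"az":-0.11,"hand":0},{"x":-0.4,"y":-0.63,"z":0.02,"ax":0.06,"ay":-0.33,"az":-0.11,"hand":0},{"x":-0.4,"y":-0.63,"z":0.02,"ax":0.06,"ay":-0.33,"az":-0.11,"hand":0}])

```text
clock: 8.5
eef_pos: [595.3, -6.6, 242.7]
tcp_rot: [3.139, 0.733, -3.1]
contact_force: [0.2, 0.3, -1.0]
opening: 0.132
grasp_force: 42.2
```

```bash
cat >> h.py <<'E'
def onplane(n,uv,p,nrm):
    o,d=ray(n,uv);return o+d*(((p-o)@nrm)/(d@nrm))[:,None]
def rk(P): d=np.atleast_2d(P)-RAIL;return np.c_[d@u,d@v,d[:,2]].round(1)
def red(i):
    H=cv2.cvtColor(i,cv2.COLOR_RGB2HSV);return cv2.inRange(H,(0,150,70),(6,255,255))|cv2.inRange(H,(172,150,70),(180,255,255))
def blobs(m,lo,roi):
    n,l,S,ce=cv2.connectedComponentsWithStats(m)
    return [(S[j,4],ce[j].round(1)) for j in range(1,n) if S[j,4]>=lo and roi[0]<ce[j][0]<roi[2] and roi[1]<ce[j][1]<roi[3]]
E
python3 - <<'E'
from h import *
st();step(frame(RY,48)@F,hookg(-75,32))
s=imaging.grab_frame('side')
for a,c in blobs(red(s),2,(180,110,260,230)): print('side',a,c,rk(onplane('side',[c],W(0,0,0),v)))
t=imaging.grab_frame('top')
for a,c in blobs(red(t),2,(200,110,300,200)): print('top',a,c,rk(onz('top',[c],255)))
print('predict tip up',-75+14,32-7,'tip low',-75-14,32-100+7,'tab',-87,-20)
E
```

```text
8.5 q [-0.05  0.05  2.23  0.44  0.15 -2.07] [595.3  -6.6 242.7] [ 3.139  0.733 -3.1  ] op 0.132 gf 42.2 F [ 0.2  0.3 -1. ]
move x 0.009 y -0.029 z 0.012 ax 0.001 ay -0.001 az -0.022 |mm 2 deg 0 TCP-> [595.5  -8.  242. ]
side 2 [227.5 153. ] [[-58.1   0.   23.1]]
side 3 [231.3 168.3] [[-68.5  -0.  -19.3]]
top 27 [256.4 163.9] [[-87.8   2.1 -20. ]]
predict tip up -61 25 tip low -89 -61 tab -87 -20
```

Run:
```python
from h import *
s=cv2.imread('pics/side0.png');g=cv2.cvtColor(s,cv2.COLOR_BGR2HSV)
for y in(-40,-20,20,40,60):
    p=proj('side',[W(0,y,0)])[0];x=int(round(p[0]))
    print(y,p.round(1),'S',list(zip(range(int(p[1])-8,int(p[1])+9),g[int(p[1])-8:int(p[1])+9,x,1],g[int(p[1])-8:int(p[1])+9,x,2])))
t=cv2.cvtColor(cv2.imread('pics/top0.png'),cv2.COLOR_BGR2HSV)
for y in(-30,30):
    p=proj('top',[W(0,y,0)])[0];x=int(round(p[0]));print('top',p.round(1),list(zip(range(int(p[1])-7,int(p[1])+8),t[int(p[1])-7:int(p[1])+8,x,1],t[int(p[1])-7:int(p[1])+8,x,2])))
```

```text
-40 [217.4 149.8] S [(141, np.uint8(120), np.uint8(87)), (142, np.uint8(123), np.uint8(85)), (143, np.uint8(122), np.uint8(86)), (144, np.uint8(122), np.uint8(86)), (145, np.uint8(117), np.uint8(85)), (146, np.uint8(80), np.uint8(92)), (147, np.uint8(40), np.uint8(102)), (148, np.uint8(38), np.uint8(108)), (149, np.uint8(35), np.uint8(116)), (150, np.uint8(33), np.uint8(123)), (151, np.uint8(52), np.uint8(98)), (152, np.uint8(106), np.uint8(84)), (153, np.uint8(120), np.uint8(83)), (154, np.uint8(126), np.uint8(83)), (155, np.uint8(124), np.uint8(82)), (156, np.uint8(121), np.uint8(82)), (157, np.uint8(124), np.uint8(82))]
-20 [213.3 152.7] S [(144, np.uint8(124), np.uint8(84)), (145, np.uint8(120), np.uint8(85)), (146, np.uint8(126), np.uint8(85)), (147, np.uint8(124), np.uint8(84)), (148, np.uint8(119), np.uint8(86)), (149, np.uint8(78), np.uint8(91)), (150, np.uint8(40), np.uint8(101)), (151, np.uint8(40), np.uint8(109)), (152, np.uint8(35), np.uint8(116)), (153, np.uint8(36), np.uint8(119)), (154, np.uint8(56), np.uint8(95)), (155, np.uint8(114), np.uint8(85)), (156, np.uint8(126
[... 2475 characters left out ...]
, np.uint8(181), np.uint8(89)), (137, np.uint8(172), np.uint8(92)), (138, np.uint8(183), np.uint8(92)), (139, np.uint8(159), np.uint8(90))]
top [245.1 133.6] [(126, np.uint8(139), np.uint8(134)), (127, np.uint8(116), np.uint8(108)), (128, np.uint8(99), np.uint8(118)), (129, np.uint8(106), np.uint8(118)), (130, np.uint8(124), np.uint8(97)), (131, np.uint8(37), np.uint8(97)), (132, np.uint8(22), np.uint8(106)), (133, np.uint8(29), np.uint8(98)), (134, np.uint8(31), np.uint8(132)), (135, np.uint8(103), np.uint8(102)), (136, np.uint8(196), np.uint8(86)), (137, np.uint8(172), np.uint8(89)), (138, np.uint8(170), np.uint8(90)), (139, np.uint8(169), np.uint8(89)), (140, np.uint8(174), np.uint8(88))]
```

```bash
sed -i 's/RAIL=np.array(\[672.8/RAIL=np.array([674.8/' h.py
python3 - <<'E'
from h import *
step(frame(RY,48)@F,hookg(-38,33)); step(frame(RY,48)@F,hookg(-0.5,33)); step(frame(RY,48)@F,hookg(-0.5,10)); step(frame(RY,48)@F,hookg(-0.5,-4))
E
```

```text
move x -0.580 y -0.039 z 0.522 ax 0.007 ay 0.003 az -0.006 |mm 39 deg 0 TCP-> [634.5  -6.3 243. ]
move x -1.137 y -0.039 z 1.024 ax 0.007 ay 0.003 az -0.006 |mm 77 deg 0 TCP-> [671.9  -4.6 243. ]
move x -0.829 y -0.040 z 1.366 ax 0.007 ay 0.003 az -0.006 |mm 80 deg 0 TCP-> [671.9  -4.6 220. ]
move x -0.642 y -0.040 z 1.574 ax 0.007 ay 0.003 az -0.006 |mm 85 deg 0 TCP-> [671.9  -4.6 206. ]
```

Call:
drive_tool(plan=[{"x":-0.3,"y":-0.02,"z":0.27,"ax":0,"ay":0,"az":0,"hand":0},{"x":-0.58,"y":-0.04,"z":0.52,"ax":0,"ay":0,"az":0,"hand":0},{"x":-0.8,"y":-0.04,"z":0.72,"ax":0,"ay":0,"az":0,"hand":0},{"x":-1.0,"y":-0.04,"z":0.9,"ax":0,"ay":0,"az":0,"hand":0},{"x":-1.14,"y":-0.04,"z":1.02,"ax":0,"ay":0,"az":0,"hand":0},{"x":-1.14,"y":-0.04,"z":1.02,"ax":0,"ay":0,"az":0,"hand":0},{"x":-1.14,"y":-0.04,"z":1.02,"ax":0,"ay":0,"az":0,"hand":0}])

```text
clock: 9.3
eef_pos: [671.2, -4.9, 242.1]
tcp_rot: [3.14, 0.731, -3.097]
contact_force: [-3.5, 1.6, -5.1]
opening: 0.127
grasp_force: 43.4
```

Run:
```python
from h import *
st();step(frame(RY,48)@F,hookg(-0.5,33)); step(frame(RY,48)@F,hookg(-0.5,10)); step(frame(RY,48)@F,hookg(-0.5,-4))
s=imaging.grab_frame('side')
for a,c in blobs(red(s),2,(180,110,260,230)): print('side',a,c,rk(onplane('side',[c],W(0,0,0),v)))
print('predict tip',-.5+14,26,proj('side',[W(13.5,0,26)]),proj('side',[W(0,0,0)]))
cv2.imwrite('pics/s5.png',cv2.resize(s[100:220,150:310,::-1],(800,600),interpolation=cv2.INTER_CUBIC))
```

```text
9.3 q [-0.04  0.17  2.08  0.34  0.17 -1.97] [671.2  -4.9 242.1] [ 3.14   0.731 -3.097] op 0.127 gf 43.4 F [-3.5  1.6 -5.1]
move x -0.022 y 0.005 z -0.003 ax 0.011 ay -0.021 az -0.001 |mm 1 deg 0 TCP-> [671.9  -4.6 243. ]
move x 0.285 y 0.004 z 0.340 ax 0.011 ay -0.021 az -0.001 |mm 22 deg 0 TCP-> [671.9  -4.6 220. ]
move x 0.472 y 0.004 z 0.548 ax 0.011 ay -0.021 az -0.001 |mm 36 deg 0 TCP-> [671.9  -4.6 206. ]
side 2 [205.5 146. ] [[ 8.3 -0.  26.3]]
side 5 [215.2 168.2] [[-19.5   0.  -33.2]]
side 3 [212.7 178.3] [[ -9.7   0.  -67.5]]
predict tip 13.5 26 [[203.86124082 145.66860685]] [[208.56940116 155.55762757]]
```

View pics/s5.png

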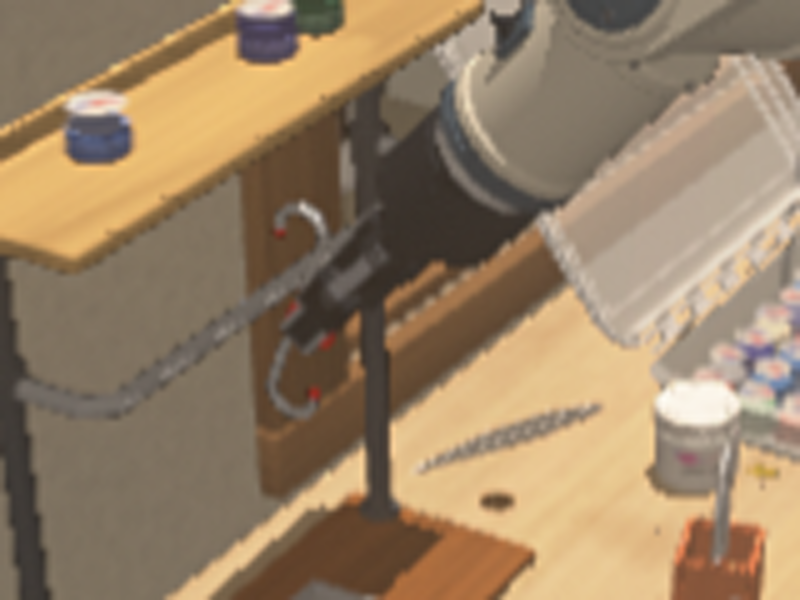

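The tips measure (8,26) and (-10,-67). The slanted shank met the rail and the hook turned about 7° in the pads. I'll back off and re-measure.

Call:
drive_tool(plan=[{"x":0.2,"y":0,"z":-0.19,"ax":0,"ay":0,"az":0,"hand":0},{"x":0.44,"y":0,"z":-0.4,"ax":0,"ay":0,"az":0,"hand":0},{"x":0.44,"y":0,"z":-0.4,"ax":0,"ay":0,"az":0,"hand":0},{"x":0.44,"y":0,"z":-0.4,"ax":0,"ay":0,"az":0,"hand":0}])

```text
clock: 9.75
eef_pos: [643.4, -7.0, 245.6]
tcp_rot: [-3.142, 0.738, -3.097]
contact_force: [0.1, 0.4, -0.1]
opening: 0.132
grasp_force: 43.5
```

Run:
```python
from h import *
st()
s=imaging.grab_frame('side');C=Ro.from_euler('xyz',monitor.sense()['tcp_rot']).as_matrix();g=np.array(monitor.sense()['eef_pos'])-19*C[:,2];print('grasp',rk(g))
P=[]
for a,c in blobs(red(s),1,(180,110,260,230)): q=rk(onplane('side',[c],g,v));P.append(q);print('side',a,c,q)
```

```text
9.75 q [-0.05  0.12  2.14  0.39  0.16 -2.02] [643.4  -7.  245.6] [-3.142  0.738 -3.097] op 0.132 gf 43.5 F [ 0.1  0.4 -0.1]
grasp [[-43.9  -1.1 -15.3]]
side 2 [214.5 147. ] [[-19.6  -1.1  29.8]]
side 2 [216.5 162.5] [[-23.8  -1.1 -15.1]]
side 4 [224.5 169. ] [[-48.4  -1.1 -28.1]]
side 5 [220.8 179.6] [[-35.3  -1.1 -64.6]]
```

```bash
sed -i 's/return W(x-12-3.1,y,z-52+1.1)/return W(x-14.5,y,z-50)/' h.py
python3 - <<'E'
from h import *
step(frame(RY,55)@F,hookg(-33,34))
E
```

```text
move x 0.110 y 0.021 z -0.042 ax -0.003 ay 1.213 az -0.003 |mm 6 deg 7 TCP-> [638.2  -6.1 243.4]
```

Call:
drive_tool(plan=[{"x":0.11,"y":0.02,"z":-0.04,"ax":0,"ay":1.21,"az":0,"hand":0},{"x":0.11,"y":0.02,"z":-0.04,"ax":0,"ay":1.21,"az":0,"hand":0},{"x":0.11,"y":0.02,"z":-0.04,"ax":0,"ay":1.21,"az":0,"hand":0}])

```text
clock: 10.1
eef_pos: [639.3, -6.1, 243.6]
tcp_rot: [-3.141, 0.611, -3.096]
contact_force: [-0.1, 0.6, 0.3]
opening: 0.126
grasp_force: 43.6
```

```bash
cat > tips.py <<'E'
from h import *
st();C=Ro.from_euler('xyz',monitor.sense()['tcp_rot']).as_matrix();g=np.array(monitor.sense()['eef_pos'])-19*C[:,2];print('grasp',rk(g))
s=imaging.grab_frame('side')
for a,c in blobs(red(s),1,(180,110,260,230)): print('side',a,c,rk(onplane('side',[c],g,v)))
E
python3 tips.py
python3 - <<'E'
from h import *
for x,z in((-7,34),(-4,27),(-1,18),(0,8),(0,-3)): step(frame(RY,55)@F,hookg(x,z))
E
```

```text
10.1 q [-0.04  0.13  2.06  0.14  0.35 -1.77] [639.3  -6.1 243.6] [-3.141  0.611 -3.096] op 0.126 gf 43.6 F [-0.1  0.6  0.3]
grasp [[-46.5   0.  -15.8]]
side 2 [213.5 148. ] [[-17.    0.   26.7]]
side 1 [217. 163.] [[-26.    0.  -15.5]]
side 5 [225.6 169.2] [[-52.6   0.  -27. ]]
side 4 [223.5 180.5] [[-44.7   0.  -64.2]]
move x -0.427 y -0.004 z 0.285 ax 0.003 ay -0.000 az 0.001 |mm 26 deg 0 TCP-> [664.2  -5.  243.4]
move x -0.396 y -0.004 z 0.434 ax 0.003 ay -0.000 az 0.001 |mm 29 deg 0 TCP-> [667.2  -4.8 236.4]
move x -0.342 y -0.004 z 0.616 ax 0.003 ay -0.000 az 0.001 |mm 35 deg 0 TCP-> [670.2  -4.7 227.4]
move x -0.244 y -0.004 z 0.791 ax 0.003 ay -0.000 az 0.001 |mm 41 deg 0 TCP-> [671.2  -4.7 217.4]
move x -0.118 y -0.005 z 0.971 ax 0.003 ay -0.000 az 0.001 |mm 49 deg 0 TCP-> [671.2  -4.7 206.4]
```

Hook is upright again: tip line at 17° against 18° nominal. Now the diagonal insertion over the rail.

Call:
drive_tool(plan=[{"x":-0.25,"y":0,"z":0.16,"ax":0,"ay":0,"az":0,"hand":0},{"x":-0.43,"y":0,"z":0.28,"ax":0,"ay":0,"az":0,"hand":0},{"x":-0.4,"y":0,"z":0.43,"ax":0,"ay":0,"az":0,"hand":0},{"x":-0.35,"y":0,"z":0.62,"ax":0,"ay":0,"az":0,"hand":0},{"x":-0.35,"y":0,"z":0.62,"ax":0,"ay":0,"az":0,"hand":0},{"x":-0.35,"y":0,"z":0.62,"ax":0,"ay":0,"az":0,"hand":0}])

```text
clock: 10.75
eef_pos: [669.1, -4.6, 225.7]
tcp_rot: [3.141, 0.607, -3.097]
contact_force: [-0.2, -0.6, -0.9]
opening: 0.128
grasp_force: 43.7
```

```bash
python3 tips.py;  python3 - <<'E'
from h import *
for x,z in((0,8),(0,-3)): step(frame(RY,55)@F,hookg(x,z))
E
```

```text
10.75 q [-0.03  0.2   2.01  0.14  0.32 -1.76] [669.1  -4.6 225.7] [ 3.141  0.607 -3.097] op 0.128 gf 43.7 F [-0.2 -0.6 -0.9]
grasp [[-16.6   0.2 -33.7]]
side 3 [204. 152.] [[14.1  0.2  7.1]]
side 2 [208.  166.5] [[  3.7   0.2 -34.2]]
side 6 [216.3 172.5] [[-22.5   0.2 -45.5]]
side 4 [214.5 183.5] [[-15.    0.2 -82.4]]
move x 0.070 y -0.003 z 0.166 ax 0.002 ay -0.027 az -0.002 |mm 9 deg 0 TCP-> [671.2  -4.7 217.4]
move x 0.195 y -0.003 z 0.347 ax 0.002 ay -0.027 az -0.002 |mm 20 deg 0 TCP-> [671.2  -4.7 206.4]
```

Call:
drive_tool(plan=[{"x":0.07,"y":0,"z":0.17,"ax":0,"ay":0,"az":0,"hand":0},{"x":0.13,"y":0,"z":0.26,"ax":0,"ay":0,"az":0,"hand":0},{"x":0.18,"y":0,"z":0.34,"ax":0,"ay":0,"az":0,"hand":0},{"x":0.18,"y":0,"z":0.34,"ax":0,"ay":0,"az":0,"hand":0},{"x":0.18,"y":0,"z":0.34,"ax":0,"ay":0,"az":0,"hand":0}])

```text
clock: 11.3
eef_pos: [673.5, -4.6, 209.6]
tcp_rot: [-3.141, 0.613, -3.097]
contact_force: [-4.0, 1.2, 9.2]
opening: 0.127
grasp_force: 45.2
```

```bash
python3 tips.py
```

```text
11.3 q [-0.03  0.23  2.02  0.16  0.28 -1.79] [673.5  -4.6 209.6] [-3.141  0.613 -3.097] op 0.127 gf 45.2 F [-4.   1.2  9.2]
grasp [[-12.2   0.  -49.9]]
side 1 [207. 171.] [[  7.9   0.  -49.5]]
side 3 [215.7 176.7] [[-19.8   0.  -59.5]]
side 3 [213. 188.] [[ -9.1   0.  -98.8]]
```

The upper curl is seated: 9 N upward and the lower tip at -97. Releasing.

Call:
drive_tool(plan=[{"x":-0.01,"y":0,"z":-0.03,"ax":0,"ay":0,"az":0,"hand":12},{"x":-0.01,"y":0,"z":-0.03,"ax":0,"ay":0,"az":0,"hand":16},{"x":-0.01,"y":0,"z":-0.03,"ax":0,"ay":0,"az":0,"hand":22},{"x":-0.01,"y":0,"z":-0.03,"ax":0,"ay":0,"az":0,"hand":36},{"x":-0.01,"y":0,"z":-0.03,"ax":0,"ay":0,"az":0,"hand":36},{"x":-0.01,"y":0,"z":-0.03,"ax":0,"ay":0,"az":0,"hand":36},{"x":-0.01,"y":0,"z":-0.03,"ax":0,"ay":0,"az":0,"hand":36}])

```text
clock: 12.05
eef_pos: [671.5, -4.5, 209.1]
tcp_rot: [3.141, 0.609, -3.097]
contact_force: [-0.2, 0.5, 0.2]
opening: 0.422
grasp_force: 0.0
```

```bash
python3 tips.py;python3 - <<'E'
from h import *
w=imaging.grab_frame('wrist');cv2.imwrite('pics/w6.png',w[...,::-1])
E
```

```text
12.05 q [-0.03  0.23  2.02  0.16  0.28 -1.78] [671.5  -4.5 209.1] [ 3.141  0.609 -3.097] op 0.422 gf 0.0 F [-0.2  0.5  0.2]
grasp [[-14.2   0.1 -50.4]]
side 9 [216.  176.3] [[-21.    0.1 -57.8]]
side 4 [214.5 188.5] [[-14.1   0.1 -98.8]]
```

View pics/w6.png

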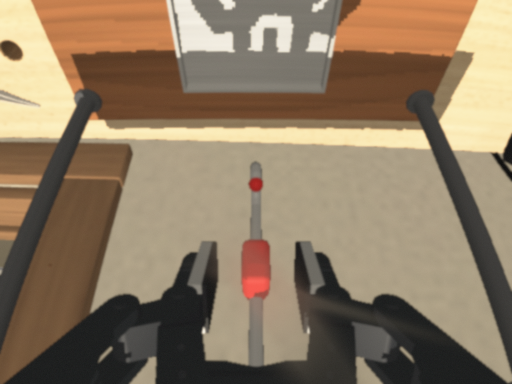

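The hook hangs free between the open fingers, tab at (256,268) and lower tip at (256,184). I'll back straight out along the tool axis.

Call:
drive_tool(plan=[{"x":0,"y":0,"z":-0.4,"ax":0,"ay":0,"az":0,"hand":36},{"x":0,"y":0,"z":-0.9,"ax":0,"ay":0,"az":0,"hand":36},{"x":0,"y":0,"z":-1.7,"ax":0,"ay":0,"az":0,"hand":36},{"x":0,"y":0,"z":-2.5,"ax":0,"ay":0,"az":0,"hand":36},{"x":0,"y":0,"z":-2.8,"ax":0,"ay":0,"az":0,"hand":36},{"x":0,"y":0,"z":-2.8,"ax":0,"ay":0,"az":0,"hand":36}])

```text
clock: 12.75
eef_pos: [591.7, -8.2, 327.0]
tcp_rot: [-3.141, 0.613, -3.097]
contact_force: [0.3, 0.0, -0.5]
opening: 0.422
grasp_force: 0.0
```

```bash
python3 tips.py
python3 - <<'E'
from h import *
print('nominal hung: tip up',proj('side',[W(14,0,-12)]),'tab',proj('side',[W(-12,0,-57)]),'tip low',proj('side',[W(-14,0,-98)]))
step(frame(.15,60),[505,-120,215])
E
```

```text
12.75 q [-0.05 -0.06  2.05  0.1   0.54 -1.73] [591.7  -8.2 327. ] [-3.141  0.613 -3.097] op 0.422 gf 0.0 F [ 0.3  0.  -0.5]
grasp [[-94.1   0.   67.5]]
side 1 [238. 148.] [[-91.9   0.   45.5]]
side 73 [212.6 174. ] [[-10.1   0.  -53.8]]
side 4 [214.5 188.5] [[-14.    0.  -98.9]]
nominal hung: tip up [[204.44353973 158.31943335]] tab [[213.24172201 175.19214296]] tip low [[214.48034909 188.21732411]]
move x 2.800 y -2.137 z 1.131 ax 1.277 ay 0.824 az 29.114 |mm 185 deg 175 TCP-> [ 514.4 -118.6  198.5]
```

Hook sits at its nominal hung pose. Next I move toward the pail while flipping the tool, so that q6 stays inside its range.

Call:
drive_tool(plan=[{"x":0.4,"y":-0.3,"z":0.0,"ax":0,"ay":0,"az":1.4,"hand":84},{"x":0.8,"y":-0.6,"z":0.2,"ax":0,"ay":0,"az":2.8,"hand":84},{"x":1.2,"y":-0.9,"z":0.4,"ax":0,"ay":0,"az":4.2,"hand":84},{"x":1.6,"y":-1.2,"z":0.6,"ax":0,"ay":0,"az":5.6,"hand":84},{"x":2.0,"y":-1.5,"z":0.8,"ax":0,"ay":0,"az":7,"hand":84},{"x":2.4,"y":-1.8,"z":1.0,"ax":0,"ay":0,"az":8.4,"hand":84},{"x":2.8,"y":-2.1,"z":1.1,"ax":0,"ay":0,"az":9.8,"hand":84},{"x":2.8,"y":-2.1,"z":1.1,"ax":0,"ay":0,"az":11.2,"hand":84}])

```text
clock: 13.6
eef_pos: [510.1, -117.6, 194.4]
tcp_rot: [2.575, 0.216, 1.942]
contact_force: [1.3, 0.2, 0.0]
opening: 0.984
grasp_force: 0.0
```

Call:
drive_tool(plan=[{"x":0,"y":0,"z":0,"ax":0,"ay":0,"az":11.2,"hand":84},{"x":0,"y":0,"z":0,"ax":0,"ay":0,"az":11.2,"hand":84},{"x":0,"y":0,"z":0,"ax":0,"ay":0,"az":11.2,"hand":84},{"x":0,"y":0,"z":0,"ax":0,"ay":0,"az":11.2,"hand":84},{"x":0,"y":0,"z":0,"ax":0,"ay":0,"az":11.2,"hand":84},{"x":0,"y":0,"z":0,"ax":0,"ay":0,"az":11.2,"hand":84},{"x":0,"y":0,"z":0,"ax":0,"ay":0,"az":11.2,"hand":84},{"x":0,"y":0,"z":0,"ax":0,"ay":0,"az":11.2,"hand":84}])

```text
clock: 14.4
eef_pos: [512.5, -116.8, 197.0]
tcp_rot: [2.685, -0.413, 0.931]
contact_force: [-0.1, 0.5, 0.1]
opening: 0.982
grasp_force: 0.0
```

Run:
```python
from h import *
st()
step(frame(.29,55),[440,-214,210])
step(frame(.29,65),[440,-214,210])
```

```text
14.4 q [-0.38  0.04  2.29  0.78  0.34 -0.33] [ 512.5 -116.8  197. ] [ 2.685 -0.413  0.931] op 0.982 gf 0.0 F [-0.1  0.5  0.1]
move x -2.082 y 0.491 z -0.713 ax 1.229 ay 0.562 az 5.602 |mm 113 deg 35 TCP-> [ 450.4 -210.9  194.4]
move x -2.137 y 0.455 z -0.718 ax 1.714 ay -1.054 az 5.476 |mm 115 deg 35 TCP-> [ 447.7 -211.7  192.8]
```

Call:
drive_tool(plan=[{"x":-2.08,"y":0.49,"z":-0.71,"ax":1.23,"ay":0.56,"az":5.6,"hand":66},{"x":-2.08,"y":0.49,"z":-0.71,"ax":1.23,"ay":0.56,"az":5.6,"hand":66},{"x":-2.08,"y":0.49,"z":-0.71,"ax":1.23,"ay":0.56,"az":5.6,"hand":66},{"x":-2.08,"y":0.49,"z":-0.71,"ax":1.23,"ay":0.56,"az":5.6,"hand":66},{"x":-2.08,"y":0.49,"z":-0.71,"ax":1.23,"ay":0.56,"az":5.6,"hand":66},{"x":-2.08,"y":0.49,"z":-0.71,"ax":1.23,"ay":0.56,"az":5.6,"hand":66},{"x":-2.08,"y":0.49,"z":-0.71,"ax":1.23,"ay":0.56,"az":5.6,"hand":66},{"x":-2.08,"y":0.49,"z":-0.71,"ax":1.23,"ay":0.56,"az":5.6,"hand":66}])

```text
clock: 15.2
eef_pos: [451.5, -210.2, 196.0]
tcp_rot: [3.135, -0.612, 0.302]
contact_force: [0.4, -0.0, 0.2]
opening: 0.774
grasp_force: 0.0
```

Run:
```python
from h import *
st()
c=imaging.camera_info('wrist');w=imaging.grab_frame('wrist');np.save('w7.npy',w);H=cv2.cvtColor(w,cv2.COLOR_RGB2HSV)
m=cv2.inRange(H,(2,130,50),(13,255,255));n,l,S,ce=cv2.connectedComponentsWithStats(m)
print('expect pail',proj(c,[[507,-193,0],[507,-193,50],[511,-200,120]]).round())
for j in range(1,n):
    if S[j,4]>150:
        mm=(l==j).astype(np.uint8);h=cv2.convexHull(cv2.findContours(mm,0,2)[0][0]);P=cv2.approxPolyDP(h,3,True).reshape(-1,2)
        print(S[j],ce[j].round(1),P.tolist());print(' z50',onz(c,P,50).round(0)[:,:2].tolist());print(' z0',onz(c,P,0).round(0)[:,:2].tolist())
t=cv2.inRange(H,(80,100,30),(98,255,255));n,l,S,ce=cv2.connectedComponentsWithStats(t)
for j in range(1,n):
    if S[j,4]>200:
        P=cv2.approxPolyDP(cv2.convexHull(cv2.findNonZero((l==j).astype(np.uint8))),3,True).reshape(-1,2);print('teal',S[j],P.tolist(),onz(c,P,30)[:,:2].round().tolist())
```

```text
15.2 q [-0.8   0.1   2.23  0.89  0.71 -0.19] [ 451.5 -210.2  196. ] [ 3.135 -0.612  0.302] op 0.774 gf 0.0 F [ 0.4 -0.   0.2]
expect pail [[254. 220.]
 [254. 210.]
 [265. 185.]]
[   18     0   284   114 14428] [180.3  48. ] [[301, 40], [281, 113], [18, 56], [50, 0], [198, 0], [286, 18]]
 z50 [[707.0, -185.0], [611.0, -189.0], [598.0, 123.0], [685.0, 129.0], [728.0, -55.0], [732.0, -161.0]]
 z0 [[750.0, -181.0], [639.0, -185.0], [624.0, 177.0], [725.0, 184.0], [775.0, -29.0], [779.0, -153.0]]
[ 236  192   55   50 2168] [263.  218.5] [[283, 199], [288, 208], [290, 232], [284, 240], [256, 241], [237, 236], [236, 212], [243, 200], [262, 192]]
 z50 [[525.0, -216.0], [518.0, -222.0], [497.0, -230.0], [488.0, -227.0], [480.0, -203.0], [479.0, -185.0], [500.0, -177.0], [513.0, -180.0], [525.0, -195.0]]
 z0 [[539.0, -216.0], [531.0, -224.0], [506.0, -233.0], [496.0, -229.0], [486.0, -201.0], [485.0, -181.0], [510.0, -172.0], [525.0, -175.0], [539.0, -192.0]]
[ 126  215   53   49 1211] [152.6 238.6] [[158, 215], [178, 246], [141, 263], [126, 232]]
 z50 [[475.0, -109.0], [454.0, -137.0], [429.0, -110.0], [451.0, -86.0]]
 z0 [[481.0, -92.0], [457.0, -125.0], [428.0, -94.0], [454.0, -66.0]]
[450 220  17  27 182] [455.3 235.5] [[466, 245], [450, 240], [452, 223], [457, 220]]
 z50 [[533.0, -394.0], [533.0, -378.0], [550.0, -377.0], [554.0, -382.0]]
 z0 [[548.0, -423.0], [548.0, -404.0], [568.0, -404.0], [573.0, -409.0]]
teal [308 283  24  18 321] [[331, 300], [314, 299], [308, 287], [328, 283]] [[450.0, -285.0], [446.0, -270.0], [455.0, -262.0], [464.0, -279.0]]
```

Run:
```python
from h import *
c=imaging.camera_info('wrist');w=np.load('w7.npy');H=cv2.cvtColor(w,cv2.COLOR_RGB2HSV)
R=H[165:255,215:320]
# coarse class map: c copper, g grey, . wood
for y in range(0,90,2):
    print(165+y,''.join('c' if (h<=13 or h>=175) and s>130 else 'g' if s<75 else 'k' if v<70 else '.' for h,s,v in R[y,::1]))
```

```text
165 .........................................................................................................
167 .........................................................................................................
169 .........................................................................................................
171 .........................................................................................................
173 .........................................................................................................
175 .........................................................................................................
177 .........................................................................................................
179 .........................................................................................................
181 .........................................................................................................
183 .................................................................cccccc..................................

[... 3149 characters left out ...]
........................................
243 .........................................................................................................
245 .........................................................................................................
247 .........................................................................................................
249 .........................................................................................................
251 .........................................................................................................
253 .........................................................................................................
```

Run:
```python
from h import *
c=imaging.camera_info('wrist')
print('back rim',onz(c,[[236,184.5],[288,182.5]],50).round(1))
print('legs at rim z50',onz(c,[[241,210.5],[281.5,213]],50).round(1))
print('front bottom z0',onz(c,[[237,236],[285.5,240.5]],0).round(1))
print('peak z120',onz(c,[[264.5,187],[266,187]],120).round(1))
for C,y in(((510,-197),.29),((510,-197),.22)):
    uu=np.array([np.cos(y),np.sin(y),0]);vv=np.array([-uu[1],uu[0],0]);B=np.r_[C,0]
    print(y,'peak',proj(c,[B+[0,0,120]]).round(1),'legs',proj(c,[B+20.5*vv+[0,0,50],B-20.5*vv+[0,0,50]]).round(1).tolist(),'back rim',proj(c,[B+25*uu+25*vv+[0,0,50],B+25*uu-25*vv+[0,0,50]]).round(1).tolist(),'front bot',proj(c,[B-25*uu+25*vv,B-25*uu-25*vv]).round(1).tolist())
```

```text
back rim [[ 525.2 -169.2   50. ]
 [ 541.7 -215.8   50. ]]
legs at rim z50 [[ 502.6 -181.5   50. ]
 [ 511.4 -218.    50. ]]
front bottom z0 [[ 485.5 -180.7    0. ]
 [ 496.  -230.9    0. ]]
peak z120 [[ 509.8 -199.8  120. ]
 [ 510.2 -200.9  120. ]]
0.29 peak [[260.9 185.7]] legs [[237.3, 207.7], [281.4, 208.1]] back rim [[233.2, 182.0], [285.8, 182.5]] front bot [[234.6, 241.8], [282.2, 242.3]]
0.22 peak [[260.9 185.7]] legs [[237.4, 206.2], [281.4, 209.6]] back rim [[235.1, 180.3], [287.6, 184.4]] front bot [[233.1, 240.1], [280.5, 243.9]]
```

From the wrist mask, the pail's centre is about (510,-200), yaw about 0.25, with the bail peak above its centre. Moving to the pre-grasp.

Run:
```python
from h import *
g=np.array([510,-200,29])-4*np.array([np.cos(.23),np.sin(.23),0]);print(g)
step(frame(.23,45),g,110);step(frame(.23,45),g,0)
```

```text
[ 506.10533442 -200.91191009   29.        ]
move x -1.334 y 0.042 z 1.576 ax -0.376 ay 1.653 az 0.533 |mm 103 deg 11 TCP-> [ 443.5 -215.6   93.3]
move x -0.958 y 0.139 z 3.742 ax -0.376 ay 1.653 az 0.533 |mm 193 deg 11 TCP-> [ 519.2 -197.8   15.6]
```

Call:
drive_tool(plan=[{"x":-0.5,"y":0.02,"z":0.5,"ax":-0.2,"ay":0.8,"az":0.25,"hand":66},{"x":-0.9,"y":0.04,"z":1.0,"ax":-0.38,"ay":1.65,"az":0.53,"hand":66},{"x":-1.33,"y":0.04,"z":1.58,"ax":-0.38,"ay":1.65,"az":0.53,"hand":66},{"x":-1.33,"y":0.04,"z":1.58,"ax":-0.38,"ay":1.65,"az":0.53,"hand":66},{"x":-1.33,"y":0.04,"z":1.58,"ax":-0.38,"ay":1.65,"az":0.53,"hand":66},{"x":-1.33,"y":0.04,"z":1.58,"ax":-0.38,"ay":1.65,"az":0.53,"hand":66}])

```text
clock: 15.85
eef_pos: [443.6, -215.3, 93.5]
tcp_rot: [-3.137, -0.785, 0.225]
contact_force: [-0.2, -0.4, -0.2]
opening: 0.773
grasp_force: 0.0
```

Run:
```python
from h import *
st()
g=np.array([510,-200,29])-4*np.array([np.cos(.23),np.sin(.23),0])
step(frame(.23,45),g,110);step(frame(.23,45),g,0)
c=imaging.camera_info('wrist');w=imaging.grab_frame('wrist');H=cv2.cvtColor(w,cv2.COLOR_RGB2HSV)
print('exp peak,rimL,rimR(front),c',proj(c,[[510,-200,120],[510,-200,50]]).round())
R=H[100:330,140:370]
for y in range(0,230,7):
    print(100+y,''.join('c' if (h<=13 or h>=175) and s>130 else 'g' if s<75 and v>60 else 'k' if v<60 else 't' if 75<h<100 else '.' for h,s,v in R[y,::3]))
```

```text
15.85 q [-0.92  0.4   2.38  1.59  0.7  -1.03] [ 443.6 -215.3   93.5] [-3.137 -0.785  0.225] op 0.773 gf 0.0 F [-0.2 -0.4 -0.2]
move x -0.005 y 0.004 z -0.001 ax -0.010 ay 0.008 az -0.033 |mm 0 deg 0 TCP-> [ 443.5 -215.6   93.3]
move x -0.003 y 0.007 z 2.199 ax -0.010 ay 0.008 az -0.033 |mm 110 deg 0 TCP-> [ 519.2 -197.8   15.6]
exp peak,rimL,rimR(front),c [[255. 108.]
 [256. 176.]]
100 .............................................................................
107 ....................................gggggg...................................
114 .................................ggggg..ggggggg..............................
121 ..............................ggggg..........gggg............................
128 .............................ggg...............ggg...........................
135 ............................ggg.................ggg..........................
142 ...........................ggg...................ggg.........................
149 ..........................gg.ccccccccccccccccccccggg.........................
156 ..........................gggccccccccccccccccccccgg....
[... 1290 characters left out ...]
...............................kkkkgggggkkk.
275 gkkkgggggkkkkkk................................................kkkkkkggggggkk
282 kkggggggkkkkkkk...............................................gkkkkkkkggggggk
289 kggggggkkkkkkkk.............................................gttkkkkkkkkkggggg
296 kkggggkkkkkkkk...............................................gttkkkkkkkkggggk
303 kkkkkgkkkkkkk................................................gggg.kkkkkkggkkk
310 kkkkkkkkkkkk..................................................gggg.....kkkkkk
317 kkkkkkkkkkkk..................................................gtttkkkkkkkkkkk
324 kkkkkkkkkkk....................................................gttkkkkkkkkkkk
```

The pail is centred between the fingers in the class map. Advancing.

Call:
drive_tool(plan=[{"x":0,"y":0,"z":0.4,"ax":0,"ay":0,"az":0,"hand":66},{"x":0,"y":0,"z":0.8,"ax":0,"ay":0,"az":0,"hand":66},{"x":0,"y":0,"z":1.2,"ax":0,"ay":0,"az":0,"hand":66},{"x":0,"y":0,"z":1.6,"ax":0,"ay":0,"az":0,"hand":66},{"x":0,"y":0,"z":1.9,"ax":0,"ay":0,"az":0,"hand":66},{"x":0,"y":0,"z":2.2,"ax":0,"ay":0,"az":0,"hand":66},{"x":0,"y":0,"z":2.2,"ax":0,"ay":0,"az":0,"hand":66}])

```text
clock: 16.6
eef_pos: [521.7, -198.3, 17.3]
tcp_rot: [3.14, -0.788, 0.231]
contact_force: [-0.0, 0.0, 0.2]
opening: 0.777
grasp_force: 0.0
```

Run:
```python
from h import *
st()
```

```text
16.6 q [-0.73  0.63  2.3   1.97  0.68 -1.29] [ 521.7 -198.3   17.3] [ 3.14  -0.788  0.231] op 0.777 gf 0.0 F [-0.   0.   0.2]
```

Call:
drive_tool(grip_force=45, plan=[{"x":0,"y":0,"z":0,"ax":0,"ay":0,"az":0,"hand":44},{"x":0,"y":0,"z":0,"ax":0,"ay":0,"az":0,"hand":44},{"x":0,"y":0,"z":0,"ax":0,"ay":0,"az":0,"hand":40},{"x":0,"y":0,"z":0,"ax":0,"ay":0,"az":0,"hand":40},{"x":0,"y":0,"z":0,"ax":0,"ay":0,"az":0,"hand":40}])

```text
clock: 17.1
eef_pos: [520.1, -198.5, 17.8]
tcp_rot: [3.141, -0.789, 0.228]
contact_force: [-0.4, 3.0, 9.8]
opening: 0.594
grasp_force: 46.5
```

```bash
cat > bail.py <<'E'
from h import *
import sys
st();c=imaging.camera_info('wrist');w=imaging.grab_frame('wrist');H=cv2.cvtColor(w,cv2.COLOR_RGB2HSV)
y0,y1,x0,x1=map(int,sys.argv[1:5]);R=H[y0:y1,x0:x1]
for y in range(0,y1-y0,5):
    print(y0+y,''.join('r' if (h<=5 or h>=172) and s>190 else 'c' if (h<=13 or h>=175) and s>130 else 'g' if s<75 and v>60 else 'k' if v<60 else '.' for h,s,v in R[y,::3]))
E
python3 bail.py 60 300 160 350
```

```text
17.1 q [-0.73  0.63  2.3   1.97  0.68 -1.29] [ 520.1 -198.5   17.8] [ 3.141 -0.789  0.228] op 0.594 gf 46.5 F [-0.4  3.   9.8]
60 cccccccccccccccccccccccccccccccccccccccccc......................
65 cccccccccccccccccccccccccccccccccccccccccc......................
70 ccccccccccccccccccccccccccccccccccccccccc.......................
75 ccccccccccccccccccccccccccccccccccccccccc.......................
80 c.ccccccccccccccccccccccccccccccccccccccc.......................
85 .............ccccccccccccccccccccccccccc........................
90 ..........................cccccccccccccc........................
95 .....................................cc.........................
100 ................................................................
105 ................................................................
110 ................................................................
115 ................................................................
120 ................................................................
125 ................................................................
130 ...........
[... 1630 characters left out ...]
ggg.......
250 .......ggggggccccccccccccccccccccccccccccccccccccgggggggg.......
255 ......ggggggggccccccccccccccccccccccccccccccccccggggg.ggggg.....
260 ...kkkggggggggg.cccccccccccccccccccccccccccccccgggggccgggggkkk..
265 ..kkkggggg.gggggcccccccccccccccccccccccccccccc.ggg.ccc.gggggkkk.
270 .kkkggggg.ccgggg.cccccccccccccccccccccccccccccgggccccccggggggkkk
275 kkkgggggg.cccc.gg.cccccccccccccccccccccccccccc.gccccccckgggggkkk
280 kkkgggggkcccccc.ggccccccccccccccccccccccccccccccccccccckkgggggkk
285 kkggggggkccccccccccccccccccccccccccccccccccccccccccccccckggggggk
290 kkkggggkkccccccccccccccccccccccccccccccccccccccccccccccckggggkkk
295 kkkkkgggkccccccccccccccccccccccccccccccccccccccccccccccckgggkkkk
```

Run:
```python
from h import *
c=imaging.camera_info('wrist');s=monitor.sense();C=Ro.from_euler('xyz',s['tcp_rot']).as_matrix();p=np.array(s['eef_pos'])
P=onz(c,[[253,171],[253,160]],120);print('peak',P.round(1),'tool',((P-p)@C).round(1))
L=onz(c,[[207,272],[301.5,270]],50);print('legs',L.round(1),L.mean(0).round(1),'yaw',np.arctan2(L[1,0]-L[0,0],L[0,1]-L[1,1]))
# lift 130 then
step(frame(.23,45),p-19*C[:,2]+[0,0,100])
```

```text
peak [[ 509.8 -200.5  120. ]
 [ 512.1 -200.   120. ]] tool [[ 65.1  -0.3 -79.5]
 [ 66.8  -0.3 -77.7]]
legs [[ 502.8 -184.2   50. ]
 [ 511.5 -218.2   50. ]] [ 507.1 -201.2   50. ] yaw 0.2508956773491513
move x 1.418 y -0.000 z -1.409 ax 0.016 ay -0.036 az -0.012 |mm 100 deg 0 TCP-> [ 520.  -198.5  117.8]
```

Geometry check: at 45° the gripper body would graze the hook's lower curl while hanging the pail. The pail still stands on the bench, so I'll regrip it a little flatter (41°) and farther forward.

Run:
```python
from h import *
uu=np.array([np.cos(.24),np.sin(.24),0]);step(frame(.24,41),np.array([510,-200.4,29])-9*uu)
```

```text
move x -0.088 y -0.010 z -0.052 ax 0.086 ay 0.630 az -0.076 |mm 5 deg 4 TCP-> [ 515.2 -199.1   16.5]
```

Call:
drive_tool(plan=[{"x":0,"y":0,"z":0,"ax":0,"ay":0,"az":0,"hand":62},{"x":0,"y":0,"z":0,"ax":0,"ay":0,"az":0,"hand":62},{"x":0,"y":0,"z":0,"ax":0,"ay":0,"az":0,"hand":62},{"x":-0.09,"y":0,"z":-0.05,"ax":0.09,"ay":0.63,"az":-0.08,"hand":62},{"x":-0.09,"y":0,"z":-0.05,"ax":0.09,"ay":0.63,"az":-0.08,"hand":62},{"x":-0.09,"y":0,"z":-0.05,"ax":0.09,"ay":0.63,"az":-0.08,"hand":40},{"x":-0.09,"y":0,"z":-0.05,"ax":0.09,"ay":0.63,"az":-0.08,"hand":40},{"x":-0.09,"y":0,"z":-0.05,"ax":0.09,"ay":0.63,"az":-0.08,"hand":40}])

```text
clock: 17.95
eef_pos: [514.7, -199.5, 14.3]
tcp_rot: [-3.141, -0.85, 0.24]
contact_force: [-0.1, -0.8, -0.7]
opening: 0.584
grasp_force: 46.0
```

Call:
drive_tool(plan=[{"x":0,"y":0,"z":0,"ax":0,"ay":0,"az":0,"hand":40},{"x":0,"y":0,"z":0,"ax":0,"ay":0,"az":0,"hand":40},{"x":0,"y":0,"z":0,"ax":0,"ay":0,"az":0,"hand":40}])

```text
clock: 18.25
eef_pos: [514.6, -199.5, 14.3]
tcp_rot: [-3.14, -0.851, 0.24]
contact_force: [-0.1, 0.6, -1.2]
opening: 0.586
grasp_force: 46.0
```

```bash
python3 bail.py 130 300 160 350
python3 - <<'E'
from h import *
s=monitor.sense();C=Ro.from_euler('xyz',s['tcp_rot']).as_matrix();p=np.array(s['eef_pos']);g=p-19*C[:,2];print('g',g.round(1))
step(C,g+[0,0,130])
E
```

```text
18.25 q [-0.78  0.67  2.32  1.99  0.78 -1.39] [ 514.6 -199.5   14.3] [-3.14  -0.851  0.24 ] op 0.586 gf 46.0 F [-0.1  0.6 -1.2]
130 ..........ggggggggggggg................ggggggggggggg............
135 .........gggggggggggg.....................gggggggggg............
140 .........gggggggggg..........................gggggggg...........
145 ........gggggggg..............................ggggggg...........
150 ........ggggggg................................ggggggg..........
155 ........gggggg.................................ggggggg..........
160 .......ggggggg..................................ggggggg.........
165 .......gggggg....................................ggggggg........
170 ......ggggggg.....................................gggggg........
175 ......gggggg......................................ggggggg.......
180 .....ggggggg............................cccccccccccgggggg.......
185 .....gggggg.ccccccccccccccccccccccccccccccccccccccc.gggggg......
190 ....gggggg.cccccccccccccccccccccccccccccccccccccccc.ggggg.......
195 ....ggggggcccccccccccccccccccccccccccccccccccccccccgggggg.......
200 ..
[... 799 characters left out ...]
ccccggcccccc.ggggg....
260 ...kkkgggcccccc.g.cccccccccccccccccccccccccccccccccccccggggkkk..
265 ..kkkggggccccccccccccccccccccccccccccccccccccccccccccccgggggkkk.
270 .kkkgggggcccccccccccccccccccccccccccccccccccccccccccccc.ggggkkkk
275 kkkkgggggcccccccccccccccccccccccccccccccccccccccccccccccgggggkkk
280 kkkggggggcccccccccccccccccccccccccccccccccccccccccccccccggggggkk
285 kkggggggkccccccccccccccccccccccccccccccccccccccccccccccc.gggggkk
290 kkkkggggkccccccccccccccccccccccccccccccccccccccccccccccccggggkkk
295 kkkkkgggkccccccccccccccccccccccccccccccccccccccccccccccccgggkkkk
g [ 500.7 -202.9   26.8]
move x 1.955 y -0.002 z -1.714 ax 0.000 ay 0.000 az 0.000 |mm 130 deg 0 TCP-> [ 514.6 -199.5  144.3]
```

Call:
drive_tool(plan=[{"x":0.2,"y":0,"z":-0.17,"ax":0,"ay":0,"az":0,"hand":40},{"x":0.4,"y":0,"z":-0.35,"ax":0,"ay":0,"az":0,"hand":40},{"x":0.65,"y":0,"z":-0.57,"ax":0,"ay":0,"az":0,"hand":40},{"x":0.9,"y":0,"z":-0.79,"ax":0,"ay":0,"az":0,"hand":40},{"x":1.1,"y":0,"z":-0.97,"ax":0,"ay":0,"az":0,"hand":40},{"x":1.1,"y":0,"z":-0.97,"ax":0,"ay":0,"az":0,"hand":40}])

```text
clock: 18.9
eef_pos: [514.8, -200.1, 89.1]
tcp_rot: [3.14, -0.853, 0.242]
contact_force: [0.1, 0.2, -1.0]
opening: 0.586
grasp_force: 46.4
```

```bash
cat >> h.py <<'E'
def pailg(x,z,y=0,h=93.2,o=9.6): return W(x-o,y,z-h)
E
python3 - <<'E'
from h import *
st();step(frame(RY,41),pailg(-80,-82))
c=imaging.camera_info('wrist');w=imaging.grab_frame('wrist');H=cv2.cvtColor(w,cv2.COLOR_RGB2HSV)
print('bail apex col/rows:')
m=((H[...,1]<75)&(H[...,2]>60)).astype(np.uint8)
for x in(240,247,250,253,256,259,266): r=np.flatnonzero(m[60:200,x])+60; print(x,r.min() if len(r) else None,r.max() if len(r) else None,len(r))
E
```

```text
18.9 q [-0.78  0.47  2.32  1.79  0.72 -1.12] [ 514.8 -200.1   89.1] [ 3.14  -0.853  0.242] op 0.586 gf 46.4 F [ 0.1  0.2 -1. ]
move x 1.662 y -3.330 z 1.951 ax -1.398 ay 0.021 az 1.235 |mm 210 deg 11 TCP-> [599.6  -7.9  87.3]
bail apex col/rows:
240 91 121 31
247 88 116 29
250 88 115 28
253 89 117 29
256 90 118 29
259 92 120 29
266 61 124 30
```

Call:
drive_tool(plan=[{"x":0.33,"y":-0.66,"z":0.39,"ax":-0.28,"ay":0,"az":0.25,"hand":40},{"x":0.75,"y":-1.5,"z":0.88,"ax":-0.6,"ay":0,"az":0.55,"hand":40},{"x":1.1,"y":-2.2,"z":1.3,"ax":-0.95,"ay":0,"az":0.85,"hand":40},{"x":1.4,"y":-2.8,"z":1.65,"ax":-1.2,"ay":0.02,"az":1.05,"hand":40},{"x":1.66,"y":-3.33,"z":1.95,"ax":-1.4,"ay":0.02,"az":1.23,"hand":40},{"x":1.66,"y":-3.33,"z":1.95,"ax":-1.4,"ay":0.02,"az":1.23,"hand":40},{"x":1.66,"y":-3.33,"z":1.95,"ax":-1.4,"ay":0.02,"az":1.23,"hand":40},{"x":1.66,"y":-3.33,"z":1.95,"ax":-1.4,"ay":0.02,"az":1.23,"hand":40}])

```text
clock: 19.75
eef_pos: [598.4, -6.8, 84.7]
tcp_rot: [-3.14, -0.851, 0.046]
contact_force: [0.3, -0.9, -1.4]
opening: 0.589
grasp_force: 46.6
```

Run:
```python
from h import *
st();step(frame(RY,41),pailg(-80,-82));step(frame(RY,41),pailg(-40,-82))
c=imaging.camera_info('wrist');s=monitor.sense();C=Ro.from_euler('xyz',s['tcp_rot']).as_matrix();g=np.array(s['eef_pos'])-19*C[:,2]
P=onz(c,[[250,101.5]],g[2]+93.2);print('g',rk(g),'peak by wrist',rk(P),'hook pts in wrist',proj(c,[W(-12,0,-57),W(-14,0,-98),W(0,0,-122)]).round().tolist())
w=imaging.grab_frame('wrist')
for a,b in blobs(red(w),15,(0,0,512,384)): print('wrist red',a,b)
i=imaging.grab_frame('side')
for a,b in blobs(red(i),2,(190,140,240,215)): print('side red',a,b,rk(onplane('side',[b],W(0,0,0),v)))
print('exp peak side px',proj('side',P))
H=cv2.cvtColor(i,cv2.COLOR_RGB2HSV);p=proj('side',P)[0].astype(int);R=H[p[1]-20:p[1]+50,p[0]-30:p[0]+32]
for y in range(0,70,2): print(p[1]-20+y,''.join('r' if (h<=5 or h>=172) and s>150 and q>70 else 'c' if (h<=13 or h>=175) and s>130 else 'g' if s<60 and q>60 else 'k' if q<60 else '.' for h,s,q in R[y]))
```

```text
19.75 q [-0.06  0.47  2.38  2.99  0.56 -1.51] [598.4  -6.8  84.7] [-3.14  -0.851  0.046] op 0.589 gf 46.6 F [ 0.3 -0.9 -1.4]
move x 0.055 y 0.023 z -0.016 ax -0.020 ay 0.040 az 0.004 |mm 3 deg 0 TCP-> [599.6  -7.9  87.3]
move x 0.582 y 0.024 z 0.585 ax -0.020 ay 0.040 az 0.004 |mm 41 deg 0 TCP-> [639.6  -6.1  87.3]
g [[ -90.7    1.1 -177.7]] peak by wrist [[-79.5   2.1 -84.5]] hook pts in wrist [[260.0, -150.0], [259.0, -8.0], [259.0, 29.0]]
wrist red 121 [259.3   2.9]
side red 72 [212.7 174. ] [[-10.4   0.  -53.7]]
side red 4 [214.5 188.5] [[-14.    0.  -98.9]]
exp peak side px [[234.29947837 190.63377445]]
170 ....c...rrccc......gggg.......................................
172 ....rrrrrrrrrr.....gggg.......................................
174 ...crrrrrrrrrr......ggg.......................................
176 ...crrrrrrrrrrc.....ggg.......................................
178 ....gg.ccccrcc......ggg.......................................
180 ...gg...............ggg.......................................
182 ...gg...............ggg...................................gggg
184 ...gg......
[... 1160 characters left out ...]
c...gg..gggggggggg............
220 cc..gggggggggggggggg.ccccccc...gggg......ggggggg..............
222 ..gggggggggggggggggg.ccc...gggg..........gggggg...............
224 gggggggggggggggggggg.cccgggg................gg................
226 gggggggggggggggggggg.ccc......................................
228 gggggggggggggggggggg...ccc..gg...c....c.......................
230 gggggggggggggggggggggggggg...ccccccccc........................
232 gggggggggggggggggggggggggggg.ccc...c..........................
234 gggggggggggggggggggggggggg.ccc................................
236 gggggggggggggggggggggggg.ccc..................................
238 gggggggggggggggggggggg.ccc....................................
```

Bail apex and hook tip agree with predictions within 1–2 mm. Advancing, with correction.

```bash
sed -i 's/h=93.2,o=9.6/h=93.2,o=10.5/' h.py
python3 - <<'E'
from h import *
for x in(-60,-32,-4): step(frame(RY,41),pailg(x,-80,-1))
E
```

```text
move x 0.332 y 0.011 z 0.251 ax -0.002 ay 0.034 az -0.013 |mm 21 deg 0 TCP-> [618.7  -8.   89.3]
move x 0.701 y 0.011 z 0.672 ax -0.002 ay 0.034 az -0.013 |mm 49 deg 0 TCP-> [646.7  -6.8  89.3]
move x 1.070 y 0.011 z 1.093 ax -0.002 ay 0.034 az -0.013 |mm 76 deg 0 TCP-> [674.7  -5.5  89.3]
```

Call:
drive_tool(plan=[{"x":0.33,"y":0.01,"z":0.25,"ax":0,"ay":0.03,"az":0,"hand":40},{"x":0.5,"y":0.01,"z":0.45,"ax":0,"ay":0.03,"az":0,"hand":40},{"x":0.7,"y":0.01,"z":0.67,"ax":0,"ay":0.03,"az":0,"hand":40},{"x":0.7,"y":0.01,"z":0.67,"ax":0,"ay":0.03,"az":0,"hand":40},{"x":0.7,"y":0.01,"z":0.67,"ax":0,"ay":0.03,"az":0,"hand":40}])

```text
clock: 20.35
eef_pos: [646.8, -6.7, 89.9]
tcp_rot: [-3.14, -0.856, 0.043]
contact_force: [-0.5, -0.6, -1.1]
opening: 0.585
grasp_force: 46.6
```

```bash
cat > look.py <<'E'
from h import *
st()
c=imaging.camera_info('wrist');s=monitor.sense();C=Ro.from_euler('xyz',s['tcp_rot']).as_matrix();g=np.array(s['eef_pos'])-19*C[:,2]
P=g+u*10.5+v*1+k*93.2;print('peak est',rk(P))
w=imaging.grab_frame('wrist')
for a,b in blobs(red(w),15,(0,0,512,384)): print('wrist red',a,b)
m=cv2.cvtColor(w,cv2.COLOR_RGB2HSV);m=((m[...,1]<75)&(m[...,2]>60))
print('wrist bail legs row150',[int(x) for x in np.flatnonzero(m[150,150:360])+150][::3])
i=imaging.grab_frame('side');print('exp peak side px',proj('side',P))
H=cv2.cvtColor(i,cv2.COLOR_RGB2HSV);R=H[166:216,190:250]
for y in range(0,50,1): print(166+y,''.join('r' if (h<=5 or h>=172) and s>150 and q>70 else 'c' if (h<=13 or h>=175) and s>130 else 'g' if s<60 and q>60 else 'k' if q<60 else '.' for h,s,q in R[y]))
E
python3 look.py
python3 - <<'E'
from h import *
for x,z in((-4,-80),(-3,-95),(-1,-108),(0,-115)): step(frame(RY,41),pailg(x,z,-1))
E
```

```text
20.35 q [-0.05  0.48  2.29  2.99  0.49 -1.5 ] [646.8  -6.7  89.9] [-3.14  -0.856  0.043] op 0.585 gf 46.6 F [-0.5 -0.6 -1.1]
peak est [[-31.9   0.1 -79.5]]
wrist red 309 [249.5   2.6]
wrist red 40 [250.7 120.4]
wrist bail legs row150 [182, 185, 188, 191, 194, 197, 200, 203, 298, 301, 304, 307, 310, 313, 316, 319]
exp peak side px [[219.68350807 184.15218552]]
166 ggggggg.............gg...........ggg........................
167 gggggg..............gg...........ggg........................
168 ggggg...............gg...........ggg........................
169 gggg...............ggg...........ggg........................
170 gg................c...rrcc.......gggg.......................
171 g.................rccrrrrrrc.....gggg.......................
172 ..................rrrrrrrrrr.....gggg.......................
173 ..................rrrrrrrrrr......ggg.......................
174 .................crrrrrrrrrr......ggg.......................
175 .................crrrrrrrrrr......ggg.......................
176 .................crrrrrrrrrrc.c...ggg.......................
177 ...................
[... 2201 characters left out ...]
......cccccccccccccccc...gg..gggggggggg......ccccc
212 ...............cccccccccccccccc..gggg..ggggggggg......cccccc
213 ..............cccccccccccccc...gggg....gggggggg...cccccccccc
214 .............ccccccccccccc...ggg.......ggggggg...ccccccccccc
215 ............cccccccccccc...ggg.......gggggggg..ccccccccccccc
move x 0.370 y 0.009 z 0.435 ax -0.004 ay 0.003 az -0.014 |mm 29 deg 0 TCP-> [674.7  -5.5  89.3]
move x 0.157 y 0.009 z 0.647 ax -0.004 ay 0.003 az -0.014 |mm 33 deg 0 TCP-> [675.7  -5.5  74.3]
move x -0.013 y 0.009 z 0.847 ax -0.004 ay 0.003 az -0.014 |mm 42 deg 0 TCP-> [677.7  -5.4  61.3]
move x -0.106 y 0.009 z 0.954 ax -0.004 ay 0.003 az -0.014 |mm 48 deg 0 TCP-> [678.7  -5.3  54.3]
```

Bail and hook are aligned in y, with leg centre 250.5 and tip at 250.7 px. Passing over the tip.

Call:
drive_tool(plan=[{"x":0.12,"y":0,"z":0.14,"ax":0,"ay":0,"az":0,"hand":40},{"x":0.25,"y":0,"z":0.29,"ax":0,"ay":0,"az":0,"hand":40},{"x":0.37,"y":0,"z":0.43,"ax":0,"ay":0,"az":0,"hand":40},{"x":0.37,"y":0,"z":0.43,"ax":0,"ay":0,"az":0,"hand":40},{"x":0.37,"y":0,"z":0.43,"ax":0,"ay":0,"az":0,"hand":40}])

```text
clock: 20.95
eef_pos: [675.8, -4.4, 90.1]
tcp_rot: [-3.139, -0.856, 0.044]
contact_force: [-0.3, -0.0, -0.5]
opening: 0.586
grasp_force: 46.6
```

```bash
python3 look.py
python3 - <<'E'
from h import *
for x,z in((-3,-95),(-1,-108),(0,-113),(0,-117)): step(frame(RY,41),pailg(x,z,-1))
E
```

```text
20.95 q [-0.04  0.5   2.23  2.99  0.45 -1.49] [675.8  -4.4  90.1] [-3.139 -0.856  0.044] op 0.586 gf 46.6 F [-0.3 -0.  -0.5]
peak est [[ -2.9   1.  -79.3]]
wrist red 12893 [254.   59.3]
wrist red 798 [255.2 202.4]
wrist bail legs row150 [150, 153, 156, 159, 162, 166, 169, 172, 175, 178, 183, 186, 189, 192, 195, 198, 201, 207, 210, 213, 216, 219, 222, 225, 228, 231, 234, 237, 240, 243, 248, 251, 254, 257, 260, 263, 300, 303, 306, 309, 312, 315, 318, 321, 324, 327, 330, 333, 336, 339, 342, 345, 348, 351, 354, 357]
exp peak side px [[210.59518453 181.55008182]]
166 ggggggg.............gg...........gggg.......................
167 gggggg..............gg........c..ggg......c.................
168 ggggg...............gg...........ggg........................
169 gggg...............ggg...........ggg........................
170 ggg...............c...rrrc.......gggg.......................
171 g.................rrcrrrrrrc.....gggg.......................
172 ..................rrrrrrrrrr.....gggg.......................
173 ..................rrrrrrrrrrc.....ggg.......................
174 ...........
[... 2410 characters left out ...]
cc..gg.kkkkkgggggggg.......ccccccccccccccccc
212 ...........ccccc..gggkkkkkkggggggggg....cccccccccccccccccccc
213 ...........cccc..gggkkkkkkk.gggggggg..cccccccccccccccccccccc
214 ...........ccc.ggggkkk.kkkkk.gggggg..ccccccccccccccccccccccc
215 ...........ccc.ggkkkkkkgkkkk........cccccccccccccccccccccccc
move x -0.228 y 0.021 z 0.211 ax -0.010 ay -0.004 az -0.009 |mm 16 deg 0 TCP-> [675.7  -5.5  74.3]
move x -0.398 y 0.021 z 0.411 ax -0.010 ay -0.004 az -0.009 |mm 29 deg 0 TCP-> [677.7  -5.4  61.3]
move x -0.460 y 0.021 z 0.492 ax -0.010 ay -0.004 az -0.009 |mm 34 deg 0 TCP-> [678.7  -5.3  56.3]
move x -0.521 y 0.021 z 0.544 ax -0.010 ay -0.004 az -0.009 |mm 38 deg 0 TCP-> [678.7  -5.3  52.3]
```

The bail apex at (211,182) lies between the shank and the tip, with no contact and the hook unmoved. Lowering.

Call:
drive_tool(plan=[{"x":-0.11,"y":0.01,"z":0.1,"ax":0,"ay":0,"az":0,"hand":40},{"x":-0.23,"y":0.02,"z":0.21,"ax":0,"ay":0,"az":0,"hand":40},{"x":-0.31,"y":0.02,"z":0.31,"ax":0,"ay":0,"az":0,"hand":40},{"x":-0.4,"y":0.02,"z":0.41,"ax":0,"ay":0,"az":0,"hand":40},{"x":-0.46,"y":0.02,"z":0.48,"ax":0,"ay":0,"az":0,"hand":40},{"x":-0.46,"y":0.02,"z":0.48,"ax":0,"ay":0,"az":0,"hand":40}])

```text
clock: 21.65
eef_pos: [679.6, -5.3, 57.1]
tcp_rot: [-3.139, -0.858, 0.043]
contact_force: [0.6, 0.4, 2.3]
opening: 0.588
grasp_force: 46.8
```

```bash
python3 look.py | head -45
python3 - <<'E'
from h import *
for x,z in((0,-115),(0,-118)): step(frame(RY,41),pailg(x,z,-1))
E
```

```text
21.65 q [-0.04  0.59  2.22  3.    0.53 -1.51] [679.6  -5.3  57.1] [-3.139 -0.858  0.043] op 0.588 gf 46.8 F [0.6 0.4 2.3]
peak est [[ 9.000e-01 -1.000e-01 -1.123e+02]]
wrist red 1912 [247.  113.5]
wrist bail legs row150 [182, 185, 188, 191, 194, 197, 200, 203, 234, 237, 240, 243, 246, 249, 252, 255, 258, 261, 264, 299, 302, 305, 308, 311, 314, 317, 320, 323, 326]
exp peak side px [[210.22917368 191.18139499]]
166 ggggggg.............gg...........ggg........................
167 gggggg..............gg...........ggg........................
168 ggggg...............gg...........ggg........................
169 gggg...............gg............ggg........................
170 gg................c...rrccc......gggg.......................
171 g.................r.crrrrrrc.....gggg.......................
172 ..................rrrrrrrrrr.....gggg.......................
173 .................crrrrrrrrrr......ggg.......................
174 .................crrrrrrrrrr......ggg.......................
175 .................rrrrrrrrrrr......ggg.......................
176 .................crrrrrrrrrrc....
[... 1410 characters left out ...]
.....gg.....g.........gg....ggggggggggggggggggg
199 ..................g......g....ccc.gggg...gggggg.gggggggggggg
200 .................gg......g...ccc..ggggg.ggggg.gggggggggggggg
201 ..............g...g......g..cccc.ggggggggggggg.ggggggggggggg
202 ..................g......g.ccccc.ggggggggggg.gg..ggggggggggg
203 ..................g......g.ccccc.....gg.gg..g.gg...g.ggggggg
204 .................gg......g.cccccc....gg.ggg.g......g.ggggggg
205 ....g............gg.c.cc.g.cccccccc..gg..g............gggggg
move x -0.048 y -0.001 z 0.030 ax -0.009 ay -0.018 az -0.009 |mm 3 deg 0 TCP-> [678.7  -5.3  54.3]
move x -0.094 y -0.001 z 0.070 ax -0.009 ay -0.018 az -0.009 |mm 6 deg 0 TCP-> [678.7  -5.3  51.3]
```

The bail is seated in the curl and starting to carry load (2.3 N up). Releasing gently.

Call:
drive_tool(plan=[{"x":-0.02,"y":0,"z":0.015,"ax":0,"ay":0,"az":0,"hand":50},{"x":-0.02,"y":0,"z":0.015,"ax":0,"ay":0,"az":0,"hand":52},{"x":-0.02,"y":0,"z":0.015,"ax":0,"ay":0,"az":0,"hand":54},{"x":-0.02,"y":0,"z":0.015,"ax":0,"ay":0,"az":0,"hand":58},{"x":-0.02,"y":0,"z":0.015,"ax":0,"ay":0,"az":0,"hand":66},{"x":-0.02,"y":0,"z":0.015,"ax":0,"ay":0,"az":0,"hand":72},{"x":-0.02,"y":0,"z":0.015,"ax":0,"ay":0,"az":0,"hand":72},{"x":-0.02,"y":0,"z":0.015,"ax":0,"ay":0,"az":0,"hand":72}])

```text
clock: 22.55
eef_pos: [678.6, -5.4, 55.7]
tcp_rot: [-3.139, -0.856, 0.043]
contact_force: [-0.2, -0.0, 0.2]
opening: 0.842
grasp_force: 0.0
```

```bash
python3 look.py | tail -46; python3 bail.py 100 300 160 350
```

```text
170 ggg...............c...rrc.c......gggg.......................
171 g.................r.crrrrrrc.....gggg.......................
172 ..................rrrrrrrrrc.....gggg.......................
173 .................crrrrrrrrrr......ggg.......................
174 .................rrrrrrrrrrr......ggg.......................
175 .................rrrrrrrrrrr......ggg.......................
176 .................crrrrrrrrrrc.....ggg.......................
177 ...................crrrrrrrr......ggg.......................
178 ..................gg.ccrcrrc......ggg.......................
179 .................gg......cc.......ggg.......................
180 .................gg...............ggg.......................
181 .................gg..............gggg.......................
182 .................gg...............ggg.......................
183 .................gg..............ggggg......................
184 .........g......gg................ggg.......................
185 ................gg...............gggg......................g
186 ................gg...............gggg...................
[... 4073 characters left out ...]
gggggggggg
250 ggggkggg.cccc.gg.cccccccccccccccccccccccccccc.gg.cccccggggggkggg
255 gggkkggg.ccccc.ggcccccccccccccccccccccccccccccggcccccc.gggggkkgg
260 ggkkkggg.ccccccggccccccccccccccccccccccccccccccccccccccggggkkkkg
265 gkkkkkggcccccccccccccccccccccccccccccccccccccccccccccccggggkkkkk
270 kkkkkkggcccccccccccccccccccccccccccccccccccccccccccccccggggkkkkk
275 kkkkkkggcccccccccccccccccccccccccccccccccccccccccccccccggggkkkkk
280 kkkkkkggcccccccccccccccccccccccccccccccccccccccccccccccggggkkkkk
285 kkkkkkggccccccccccccccccccccccccccccccccccccccccccccccc.gggkkkkk
290 kkkkkkggccccccccccccccccccccccccccccccccccccccccccccccccgggkkkkk
295 kkkkkgggcccccccccccccccccccccccccccccccccccccccc.......cggggkkkk
```

The pail hangs free and still. Backing straight out.

Call:
drive_tool(plan=[{"x":0,"y":0,"z":-0.15,"ax":0,"ay":0,"az":0,"hand":72},{"x":0,"y":0,"z":-0.4,"ax":0,"ay":0,"az":0,"hand":72},{"x":0,"y":0,"z":-0.7,"ax":0,"ay":0,"az":0,"hand":72},{"x":0,"y":0,"z":-1.1,"ax":0,"ay":0,"az":0,"hand":72},{"x":0,"y":0,"z":-1.6,"ax":0,"ay":0,"az":0,"hand":72},{"x":0,"y":0,"z":-2.2,"ax":0,"ay":0,"az":0,"hand":72},{"x":0,"y":0,"z":-2.6,"ax":0,"ay":0,"az":0,"hand":72},{"x":0,"y":0,"z":-2.6,"ax":0,"ay":0,"az":0,"hand":72}])

```text
clock: 23.5
eef_pos: [578.5, -10.0, 142.6]
tcp_rot: [-3.14, -0.857, 0.044]
contact_force: [-0.3, -0.8, 0.0]
opening: 0.843
grasp_force: 0.0
```

Call:
drive_tool(plan=[{"x":0,"y":0,"z":0,"ax":0,"ay":0,"az":0,"hand":72},{"x":0,"y":0,"z":0,"ax":0,"ay":0,"az":0,"hand":72},{"x":0,"y":0,"z":0,"ax":0,"ay":0,"az":0,"hand":72},{"x":0,"y":0,"z":0,"ax":0,"ay":0,"az":0,"hand":72},{"x":0,"y":0,"z":0,"ax":0,"ay":0,"az":0,"hand":72},{"x":0,"y":0,"z":0,"ax":0,"ay":0,"az":0,"hand":72}])

```text
clock: 24.1
eef_pos: [580.5, -9.9, 140.6]
tcp_rot: [-3.139, -0.856, 0.043]
contact_force: [-0.2, 0.0, 0.1]
opening: 0.844
grasp_force: 0.0
```

```bash
cat > chk.py <<'E'
from h import *
st()
for n in range(3):
    i=imaging.grab_frame('side');H=cv2.cvtColor(i,cv2.COLOR_RGB2HSV)
    m=cv2.inRange(H,(4,130,50),(13,255,255));m[:196]=0;m[230:]=0;m[:,:195]=0;m[:,228:]=0
    print([(a,b.tolist(),rk(onplane('side',[b],W(0,0,0),v)).tolist()) for a,b in blobs(red(i),3,(190,140,240,215))],cv2.moments(m,True)['m00'],np.argwhere(m).mean(0).round(2))
E
python3 chk.py
```

```text
24.1 q [-0.07  0.3   2.41  2.92  0.42 -1.45] [580.5  -9.9 140.6] [-3.139 -0.856  0.043] op 0.844 gf 0.0 F [-0.2  0.   0.1]
[(np.int32(72), [212.7, 174.2], [[-10.4, 0.0, -54.4]]), (np.int32(4), [214.5, 188.5], [[-14.0, 0.0, -98.9]])] 595.0 [217.01 212.7 ]
[(np.int32(72), [212.7, 174.2], [[-10.4, 0.0, -54.4]]), (np.int32(4), [214.5, 188.5], [[-14.0, 0.0, -98.9]])] 594.0 [217.03 212.63]
[(np.int32(72), [212.7, 174.2], [[-10.4, 0.0, -54.4]]), (np.int32(4), [214.5, 188.5], [[-14.0, 0.0, -98.9]])] 595.0 [217.03 212.64]
```

Hook and pail are still, with the hook at its nominal pose, and the arm is clear. Handing in.

```bash
python3 -c "
from rig import r
print(r.sign_off())"
```

```text
the job is handed in; nothing more can be done
None
```

The S-hook hangs on the rail above the middle of the tray and the copper pail hangs level in its lower curl; both were still and the arm was clear when I handed the job in at about 24 s. The sign-off returned no verdict, and I did not re-measure the jars and tub at the end.

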